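Take a column out of the column heater

ROBOT

A 7-joint arm with a two-finger parallel gripper is mounted at the origin on the work surface. World frame = base frame: x ahead of the robot, y to its left, z up, the work surface at z = 0. Lengths are in m, angles in rad, forces in N, time in s.
With the tool pointing down it reaches from about 0.425 to 0.925 m from the base axis. Payload 6.8 kg.
Tool frame: the origin (TCP) lies on the mounting face of the last link; the fingertips stand 173 mm ahead of it and the grasp point (between the pads) lies 155 mm ahead of it; z points along the fingers, y is the line along which they close (so a half turn about z gives the same grasp; the last joint's range is limited). The gripper opens to 85 mm and grips with 20 to 120 N. Pads are 22 mm wide; open, the fingers measure 114 mm over their backs; the gripper's body (76 mm by 85 mm) begins 54 mm behind the grasp point. The pads swing forward as they close: fully open they stand 13 mm farther back than shut.
Start: joints at [1.167, 0.477, 0.022, 1.555, -0.011, 1.109, -0.083], TCP at [0.197, -0.646, 0.405] pointing down, gripper open.
Joint ranges: [-2.96, 2.96], [-0.34, 2.1], [-1.41, 1.46], [0.24, 2.44], [-1.37, 4.51], [0.17, 1.92], [-2.96, 2.96]. Speed limits (rad/s): [2.39, 2.39, 3.14, 3.14, 3.14, 3.14, 3.14].

INTERFACE

Orientations are given as a rotation vector (axis times angle).
In Python, from bench import r gives the robot as it stands.
- The arm moves only by the tool arm_command, never from a script. Its argument "plan" is a list of rows, each an object of numbers: "claw": the closure, from 0 (fully open) to 1 (shut); "tx", "ty", "tz": the shift along the tool's x, y, z in m; "ax", "ay", "az": the turn, a rotation vector about the tool's x, y, z in degrees. A call has exactly 10 rows; each row shifts and turns the commanded pose from where the row before left it, along the tool's axes as they then stand; what a row does not reach is not made up. A row lasts 1/12 s, in which the tool goes at most 41.7 mm and 7.16 degrees, less where a joint would pass 70% of its speed; a pose out of reach is approached as far as the arm can. A call is refused whole if a number of a shift passes 0.0417 or a number of a turn 7.16, either way. A call with a gripper value outside its range is refused whole. The fingers move at their own pace and stop on an object; "squeeze" is the grip in N (left out, the last holds). Time passes only in rows, so rows that do not move let the fingers close, or fill a call up. It gives the time, the measured TCP pose, the force, the opening and the grip force at its end, in the units of the state.
- r.get_obs(): the state, without advancing time (a new reading comes with each control period).
- r.grab_frame(name): name is "side" or "top"; returns the picture (480x640x3 uint8, red, green, blue); there is no depth.
- r.camera_model(name): a dict with "fx", "fy", "cx", "cy" (pixels), "k1" (the pictures are not rectified: a ray, as slopes to the right and down, at radius r is drawn at 1 + k1 r^2 times it, then the intrinsics apply), "position" and "orientation" of the camera in the world. Camera axes: x right, y up, looking along -z (the intrinsics and any distortion apply to the point x, -y, -z); pixel columns grow to the right and rows downward; lengths in m; the calibration is good to about 2 mm. A picture is of the moment at which its call begins. camera_model takes no time and is no camera call.
- r.hand_in(): hands the job in; it is judged then, once.
Trained networks look in the newest picture that a camera, given by its name, has taken for a name from the list of things; names that differ only in an ending like _2 or _b are one class to them, and where a whole thing is asked for, a point or a joint stands for the part that bears it (a point fixed in the world has none). Each returns a list of dicts, best first, with "confidence" (0 to 1); they miss things now and then, are a little off and sometimes report something else, mostly with a low value. They report only what shows in the picture. A call takes as long as a camera call. They do not tell look-alikes from the thing itself.
- r.boxes_of(target, camera): "location" ([x, y, z] in m, in the coordinates of the camera as it stood for that picture, good to about 4 mm: the middle of the surface that is visible of it).
- r.tip_of(target, camera): "location" ([x, y, z] in m, in the coordinates of the camera as it stood for that picture, good to about 4 mm: a listed point, or the origin of a listed thing).
The state is a dict: "clock": time; "joints": joint angles; "qvel": joint speeds; "tau": joint torques, N m; "tcp_pos": TCP position; "orientation": TCP orientation; "contact_force": force on the tool from outside, world axes, zero at the start; "moment": the same for the moment, N m; "grip_width": finger opening in m; "gripper_force": force on a finger pad.
Only numpy, scipy, OpenCV 4.12 (cv2) and the standard library are available. Lean on these libraries where they do the work, as an engineer would, in place of code of your own. Each camera call takes 0.05 s, during which the arm holds its last target. There are 200 camera calls.

TASK

Take the red-capped column out of the heater and store it: take the orange-handled pry blade, work its tip into the slot under the heater's cover and lever the cover open with it, and swing the cover back well past upright. Lay the red-capped column down (do not drop it) in the free groove of the padded tray, then shut the cover fully again. The pry blade must end lying across both rails of its tool rest, and everything else stays as it stands.

Things in the scene. Friction and masses are not known exactly. Their poses are not given: they have to be found in the camera images.
- pry_slot (a point): Centre of the mouth of the pry slot: a gap under the middle of the cover's front edge, between orange marks on the cover's top and the wall, 34 mm wide (y), 6 high (sill 80, cover's underside 86 over the bench), cut right through the heater's 12 mm front wall into the open chamber. Axes: x level, into the slot, front to back of the heater; y along the front to the left; z up. The column lies 46 mm in, 11 lower.
- cover_lip (a point): Middle of the lower front edge of the cover (it stands 3 mm proud of the heater's front); moves with the cover. The cover is 111 mm from hinge line to this edge, 290 wide, 13 thick, 250 g, and has no handle. Axes: x from lip to hinge, z the cover's outer face.
- hinge (a point): Middle of the cover's hinge line (along y) on the back edge of the rim of the column heater, 86 mm over the bench, 108 behind pry_slot, same axes. The heater is a beige box fixed to the bench, 108 mm deep (x), 290 long (y), 86 high to its rim, walls 12 thick, with a cream cover shut flush on the rim.
- cover (a joint): Angle of the cover, rad: 0 shut, growing as its front edge rises, 1.57 upright, 2.2 stop (leaning back). A stiff friction hinge keeps it at any angle where it is left; about 3.5 N at the lip lifts it from shut, 1 to 3.5 N moves it elsewhere. Without a catch: it is shut when pushed fully down.
- blade_handle (a point): Grasp point of the pry blade (a little ahead of the handle's middle, half-way up): orange handle 105 mm long, 14 wide, 18 high, reaching 70 mm behind and 35 mm ahead of this point, then a flat steel blade 12 wide and 2 thick at mid-height. 90 g. Axes: x along the tool to the tip, z up as it lies level across the two rails of the tool rest.
- blade_tip (a point): Tip of the steel blade, 102 mm ahead of blade_handle, same axes.
- rest_top (a point): Centre of the tool rest, at the height of its rail tops, 28 mm over the bench. Dark base 130 x 140 x 4 mm, fixed, with two grey rails along y at x = -42 and +42, 10 wide, with 8 mm lips at y = -67 and +67. x across the rails, z up. A tool lying on both rails has its underside at this height (the blade's handle axis 9 mm above). The wrench lies on it too, about 60 mm from the blade.
- column_mid (a point): Centre of the red-capped steel column in the heater's chamber: tube 10 mm in diameter, end nuts 16, red end caps, 176 long, 100 g. x along its axis. It lies along the heater in two aluminium U saddles 42 mm either side of its middle, cheeks to 5 mm above its axis; between them the tube is free, 29 mm clear on each side and 29 below its axis. 14 mm below the rim.
- free_place (a point): Free place of the padded column tray (white, 200 x 110 mm, fixed): where the centre of a column lying in it comes, 30 mm over the bench. x along the groove, y across, z up. Groove 24 mm wide, 192 long, in two dark foam blocks 40 to 96 mm either side of the middle; it carries the end nuts, its top edges 4 mm above this point. Between the blocks: open for fingers to 26 mm below it.
- spare_mid (a point): Centre of a like column with blue caps that lies in the tray's other groove, 52 mm to the +y side of free_place. Stays there.
- wrench: Small open-ended wrench on the tool rest, 166 mm long, 26 wide, 6 thick; origin at the centre of its underside. Not used.
- amber: Brown bottle, 84 mm across, 170 high, origin under its base. Not used.
- solvent: Clear bottle with blue cap, 86 mm across, 175 high, origin under its base. Not used.
- vials: Blue vial rack 75 x 130 mm, 42 high, origin under its base. Not used.
- dish: Glass beaker 80 mm across, 45 high, origin under its base. Not used.
- column: The same red-capped column, its origin at its centre.
- blade: The same pry blade, origin half-way up its handle, 15 mm behind blade_handle.
- spare: The same blue-capped column, origin at its centre.
Mind the look-alikes: they are no part of the job. Leave any green look-alike of the blade alone.

How it is judged:
On the way, in this order (a step that is already met when the one before it is completed fails the run):
1. the blade, not the fingers, has levered the cover up by at least 0.1 rad (value of joint cover between 0.1 and 1.2 rad and contact force between blade and cover above 0.3 N and contact force between the fingers and cover below 0.1 N), for 0.1 s.
2. the cover is swung back past 1.7 rad (97 degrees) and stays (value of joint cover above 1.7 rad and velocity of joint cover below 0.1 rad/s), for 0.2 s.
3. the red-capped column lies released in the free groove of the tray while the cover is still open (x of column_mid in the frame of free_place between -0.015 and 0.015 m and y of column_mid in the frame of free_place between -0.007 and 0.007 m and z of column_mid in the frame of free_place between -0.004 and 0.005 m and angle between the x axis of column_mid and the x axis of free_place, either way round below 0.12 rad and linear speed of column below 0.02 m/s and contact force between the fingers and column below 0.1 N and value of joint cover above 0.5 rad), for 0.3 s.
At the end, for the whole second after the job is handed in: Red-capped column at rest, released, in the free groove (15 mm along, 7 across, 4 low to 5 high, 0.12 rad); cover shut (below 0.02 rad); pry blade released at rest across both rails (handle axis 4 to 14 mm over the rail tops, grasp point -30 to 60 mm across, 62 mm along them) (x of column_mid in the frame of free_place between -0.015 and 0.015 m and y of column_mid in the frame of free_place between -0.007 and 0.007 m and z of column_mid in the frame of free_place between -0.004 and 0.005 m and angle between the x axis of column_mid and the x axis of free_place, either way round below 0.12 rad and linear speed of each of column, blade below 0.02 m/s and contact force between the fingers and column below 0.1 N and z of blade_handle in the frame of rest_top between 0.004 and 0.014 m and x of blade_handle in the frame of rest_top between -0.03 and 0.06 m and y of blade_handle in the frame of rest_top between -0.062 and 0.062 m and contact force between the fingers and blade below 0.1 N and value of joint cover below 0.02 rad); the robot touches nothing.
It fails at once if the wrench or the blue-capped column is shifted by more than 25 mm (distance of any of wrench, spare from where it was at the start of the episode above 0.025 m).
It fails at once if the bottles, the vial rack or the beaker are shifted by more than 25 mm (distance of any of amber, solvent, vials, dish from where it was at the start of the episode above 0.025 m).
It fails at once if a bottle is tipped (angle between any of amber, solvent's own z axis and vertical above 0.4 rad).
It fails at once if the column is dropped or thrown: it moves faster than 0.6 m/s while no finger touches it (linear speed of column above 0.6 m/s and contact force between the fingers and column below 0.02 N).
It also fails if it takes over 72 s, if anything falls off the work surface, if the arm or the gripper's body presses on something with over 40 N, if the wrist force passes 120 N, or if a joint passes its speed limit or range.

## Working session

There is one attempt and no reset: what is moved stays moved. The work goes in short steps, Python scripts to look and compute and a tool call to move; the robot and the scene stay as the last step left them, time stands still between calls to the robot, and variables do not carry over. Pictures are saved under pics/ and viewed, at most 10 in all, crops included, and the job is handed in when it is done.

Besides the shell and the picture viewer there is one more tool, called after "Call:" by a JSON object that holds its "op" and its "data". arm_command: Moves the arm, as the interface text tells. Its arguments: {"type":"object","properties":{"plan":{"type":"array","items":{"type":"object","properties":{"claw":{"type":"number"},"tx":{"type":"number"},"ty":{"type":"number"},"tz":{"type":"number"},"ax":{"type":"number"},"ay":{"type":"number"},"az":{"type":"number"}}}},"squeeze":{"type":"number"}},"required":["plan"]}

```bash
mkdir -p pics; ls
cat > h.py <<'E'
from bench import r
import numpy as np, cv2
from scipy.spatial.transform import Rotation as R
def cam(n):
    m=r.camera_model(n); o=np.array(m["orientation"],float)
    return m,(R.from_rotvec(o).as_matrix() if o.size==3 else o.reshape(3,3)),np.array(m["position"])
def find(t,n,f="tip_of",k=3):
    m,Q,p=cam(n)
    return [(np.round(Q@np.array(d["location"])+p,4).tolist(),round(d["confidence"],2)) for d in getattr(r,f)(t,n)[:k]]
def ray(n,u,v,z):
    m,Q,p=cam(n)
    K=np.array([[m["fx"],0,m["cx"]],[0,m["fy"],m["cy"]],[0,0,1]])
    x,y=cv2.undistortPoints(np.array([[[u,v]]],float),K,np.array([m["k1"],0,0,0.]))[0,0]
    d=Q@np.array([x,-y,-1]); return p+d*(z-p[2])/d[2]
def shot(n,name):
    cv2.imwrite(f"pics/{name}.png",cv2.cvtColor(r.grab_frame(n),cv2.COLOR_RGB2BGR))
E
python3 - <<'E'
from h import *
print(r.get_obs())
for n in("side","top"):
    print(n,r.camera_model(n)); shot(n,n+"0")
for t in "pry_slot cover_lip hinge blade_handle blade_tip rest_top column_mid free_place spare_mid wrench amber solvent vials dish".split():
    for n in("side","top"): print(t,n,find(t,n))
E
```

```text
pics
{'clock': 0.0, 'joints': array([ 1.16693626,  0.47778462,  0.02236049,  1.55643485, -0.01148402,
        1.10931343, -0.08312394]), 'qvel': array([-3.31122602e-04, -9.02798007e-04, -1.34086866e-04,  1.57740662e-03,
       -4.16078536e-04,  2.85312070e-05,  4.04824632e-04]), 'tau': array([ 3.71720298e-04, -5.96434486e+01,  1.60819173e+00, -2.81191188e+01,
        1.24857546e-02,  9.49236477e-03, -3.96262266e-06]), 'tcp_pos': array([ 0.19665608, -0.64543174,  0.40374324]), 'orientation': array([-3.10556462e+00, -4.62606865e-01,  6.62787070e-04]), 'contact_force': array([-0.53532201, -0.43971559,  0.28487302]), 'moment': array([ 0.01431025,  0.04390041, -0.00232899]), 'gripper_force': 0.0, 'grip_width': 0.08524035249179923}
side {'fx': 521.8170598408325, 'fy': 521.8170598408325, 'cx': 323.06952502189216, 'cy': 249.40233997907526, 'k1': -0.09488417685262392, 'position': array([ 0.46439499, -1.02560375,  1.22367378]), 'orientation': array([ 0.70639684, -0.01628853, -0.09701944])}
top {'fx': 476.74673876794503, 'fy': 476.74673876794503, 'cx': 319.0246880176197, 'cy': 240.0606746428058
[... 1459 characters left out ...]
0286], 0.61), ([0.6116, -0.342, 0.0391], 0.4)]
spare_mid top [([0.5108, 0.3529, 0.0325], 0.82), ([0.5458, 0.0057, 0.0837], 0.51)]
wrench side [([0.4895, -0.2824, 0.0281], 0.64)]
wrench top [([0.4925, -0.283, 0.0285], 0.75), ([0.5397, 0.0046, 0.0857], 0.71), ([0.5179, 0.2998, 0.0299], 0.68)]
amber side [([0.7329, 0.3166, 0.0021], 0.87), ([0.4924, -0.2845, 0.0253], 0.26)]
amber top [([0.7336, 0.3159, 0.0012], 0.77)]
solvent side [([0.7183, -0.3254, 0.0021], 0.91)]
solvent top [([0.7139, -0.3186, -0.0007], 0.85)]
vials side [([0.5969, -0.5402, -0.0016], 0.72)]
vials top [([0.5971, -0.5422, -0.0022], 0.68)]
dish side [([0.5432, 0.5221, 0.0006], 0.78)]
dish top [([0.5446, 0.5228, -0.0042], 0.64)]
```

View pics/side0.png

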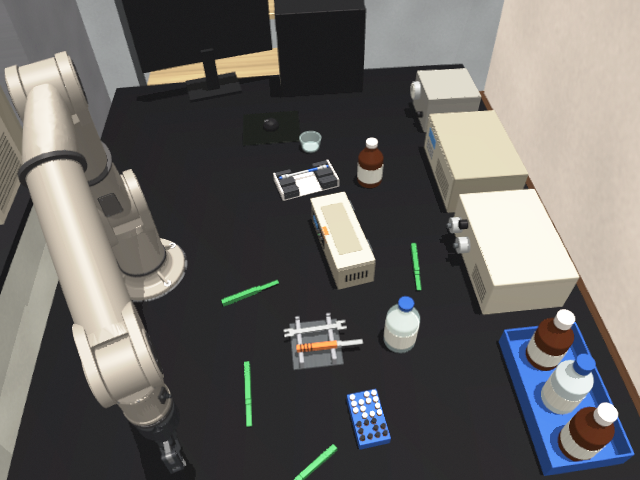

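View pics/top0.png

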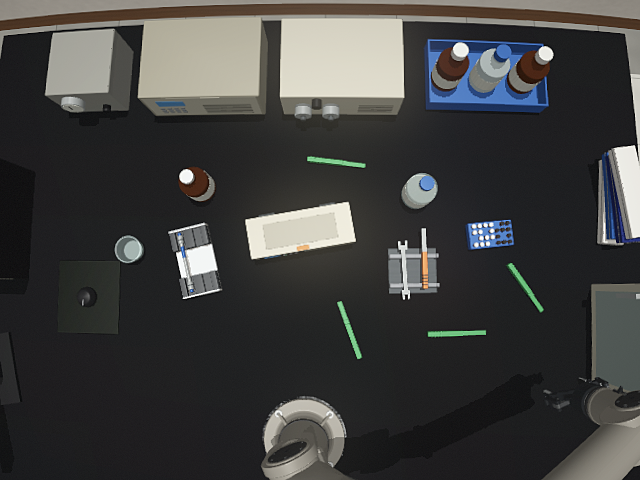

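The pictures show the blade at side (330,345) / top (425,265), with its handle toward the robot. The heater is at top (300,230), with the orange slot mark at (303,248). The tray is at top (195,262), with its free groove on the right side, and the green look-alikes lie elsewhere on the bench. Next I refine the key points.

Run:
```python
from h import *
def near(t,n,g):
    return [l for l,c in find(t,n,k=5) if np.linalg.norm(np.array(l)-g)<.03]
G=dict(pry_slot=[.546,.004,.083],hinge=[.651,.021,.086],blade_handle=[.511,-.341,.037],blade_tip=[.608,-.339,.037],rest_top=[.487,-.31,.028],free_place=[.519,.2985,.03],spare_mid=[.51,.35,.03],wrench=[.491,-.283,.028])
for t,g in G.items():
    a={n:np.array(sum([near(t,n,g) for _ in range(3)],[])).reshape(-1,3) for n in("side","top")}
    print(t,{n:(v.mean(0).round(4),v.std(0).round(4),len(v)) for n,v in a.items() if len(v)})
im=cv2.imread("pics/top0.png"); hsv=cv2.cvtColor(im,cv2.COLOR_BGR2HSV)
def rect(lo,hi,box,z):
    x0,y0,x1,y1=box; m=np.zeros(im.shape[:2],np.uint8)
    m[y0:y1,x0:x1]=cv2.inRange(hsv,lo,hi)[y0:y1,x0:x1]
    c=max(cv2.findContours(m,cv2.RETR_EXTERNAL,cv2.CHAIN_APPROX_NONE)[0],key=cv2.contourArea)[:,0]
    w=np.array([ray("top",u,v,z)[:2] for u,v in c],np.float32)
    return cv2.boxPoints(cv2.minAreaRect(w)).round(4).tolist(),cv2.minAreaRect(w)
print("orange handle",rect((5,120,120),(20,255,255),(410,225,445,300),.046))
print("mark",rect((5,100,120),(20,255,255),(285,235,320,260),.099))
print("cover",rect((15,5,130),(40,110,255),(235,190,365,270),.099))
```

```text
pry_slot {'side': (array([0.5448, 0.005 , 0.0835]), array([0., 0., 0.]), 3), 'top': (array([0.5476, 0.0034, 0.0782]), array([0., 0., 0.]), 3)}
hinge {'side': (array([0.6503, 0.0182, 0.0853]), array([0., 0., 0.]), 3), 'top': (array([0.651 , 0.0239, 0.08  ]), array([0., 0., 0.]), 3)}
blade_handle {'side': (array([ 0.5089, -0.3428,  0.0382]), array([0., 0., 0.]), 3), 'top': (array([ 0.5138, -0.339 ,  0.0362]), array([0., 0., 0.]), 3)}
blade_tip {'side': (array([ 0.6077, -0.3388,  0.0415]), array([0., 0., 0.]), 3), 'top': (array([ 0.6091, -0.3368,  0.037 ]), array([0., 0., 0.]), 3)}
rest_top {'side': (array([ 0.4858, -0.3128,  0.0271]), array([0., 0., 0.]), 3), 'top': (array([ 0.4889, -0.3074,  0.0245]), array([0., 0., 0.]), 3)}
free_place {'side': (array([0.5163, 0.2963, 0.028 ]), array([0., 0., 0.]), 3), 'top': (array([0.521 , 0.3008, 0.0307]), array([0., 0., 0.]), 3)}
spare_mid {'side': (array([0.5081, 0.3483, 0.0286]), array([0., 0., 0.]), 3), 'top': (array([0.5108, 0.3529, 0.0325]), array([0., 0., 0.]), 3)}
wrench {'side': (array([ 0.4895, -0.2824,  0.0281]), array([0., 0., 0.]), 3)
[... 257 characters left out ...]
9624]], ((0.5066214799880981, -0.3386382460594177), (0.014317100867629051, 0.07106263190507889), 89.58332061767578))
mark ([[0.5411999821662903, 0.019700000062584877], [0.5465999841690063, -0.011300000362098217], [0.557699978351593, -0.009399999864399433], [0.5522000193595886, 0.02160000056028366]], ((0.5494046807289124, 0.005159247666597366), (0.011255786754190922, 0.03142358362674713), 9.90151309967041))
cover ([[0.5159000158309937, 0.14740000665187836], [0.5673999786376953, -0.13940000534057617], [0.6783999800682068, -0.11949999630451202], [0.6269999742507935, 0.1673000007867813]], ((0.5971765518188477, 0.013965845108032227), (0.11280663311481476, 0.2914240062236786), 10.171074867248535))
```

```bash
cat >> h.py <<'E'
def want(yaw,pitch=0):
    "tool down, tool x at yaw (deg); pitch>0 raises tool x"
    return R.from_euler('z',yaw,degrees=True)*R.from_euler('y',-pitch,degrees=True)*R.from_euler('x',180,degrees=True)
def pose():
    o=r.get_obs(); return np.array(o["tcp_pos"]),R.from_rotvec(o["orientation"]),o
def go(p,yaw,pitch=0,off=.155):
    "turn first, then shift (tool axes after the turn, mm) to bring grasp point to p"
    c,q,o=pose(); T=want(yaw,pitch)
    rv=(q.inv()*T).as_rotvec(degrees=True)
    tcp=np.array(p)-T.apply([0,0,off])
    s=T.inv().apply(tcp-c)*1000
    print("turn",rv.round(2),"rows",np.ceil(np.abs(rv).max()/7.16),"shift mm",s.round(1),"rows",np.ceil(np.linalg.norm(s)/41.7))
def stat():
    c,q,o=pose(); 
    print("t",round(o["clock"],2),"grasp",(c+q.apply([0,0,.155])).round(4),"zaxis",q.apply([0,0,1]).round(3),"xaxis",q.apply([1,0,0]).round(3),"F",np.round(o["contact_force"],1),"M",np.round(o["moment"],2),"w",round(o["grip_width"],4),"gf",round(float(o["gripper_force"]),1),"j",o["joints"].round(2))
E
python3 - <<'E'
from h import *
stat(); go([.507,-.3395,.14],0); go([.507,-.3395,.037],0)
E
```

```text
t 3.9 grasp [ 0.1968 -0.6457  0.2497] zaxis [-0. -0. -1.] xaxis [ 0.957  0.291 -0.   ] F [-0.3  0.7 -0. ] M [-0.02 -0.   -0.02] w 0.0855 gf 0.0 j [ 1.17  0.48  0.02  1.56 -0.01  1.11 -0.08]
turn [ 0.    0.   16.94] rows 3.0 shift mm [ 310.2 -306.2  109.7] rows 11.0
turn [ 0.    0.   16.94] rows 3.0 shift mm [ 310.2 -306.2  212.7] rows 12.0
```

Call:
{"op": "arm_command", "data": {"plan": [{"az": 5.65,"claw": 0.6},{"az": 5.65,"claw": 0.6},{"az": 5.64,"claw": 0.6},{"tx": 0.026,"ty": -0.0255,"tz": 0.009,"claw": 0.6},{"tx": 0.026,"ty": -0.0255,"tz": 0.009,"claw": 0.6},{"tx": 0.026,"ty": -0.0255,"tz": 0.009,"claw": 0.6},{"tx": 0.026,"ty": -0.0255,"tz": 0.009,"claw": 0.6},{"tx": 0.026,"ty": -0.0255,"tz": 0.009,"claw": 0.6},{"tx": 0.026,"ty": -0.0255,"tz": 0.009,"claw": 0.6},{"tx": 0.026,"ty": -0.0255,"tz": 0.009,"claw": 0.6}]}}

```text
invalid input at $.plan[0]: expected keys claw, tx, ty, tz, ax, ay, az
```

Call:
{"op": "arm_command", "data": {"plan": [{"tx": 0.026,"ty": -0.0255,"tz": 0.009,"claw": 0.6},{"tx": 0.026,"ty": -0.0255,"tz": 0.009,"claw": 0.6},{"tx": 0.026,"ty": -0.0255,"tz": 0.009,"claw": 0.6},{"tx": 0.026,"ty": -0.0255,"tz": 0.009,"claw": 0.6},{"tx": 0.024,"ty": -0.0255,"tz": 0.01,"claw": 0.6},{"claw": 0.6},{"claw": 0.6},{"claw": 0.6},{"claw": 0.6},{"claw": 0.6}]}}

```text
invalid input at $.plan[0]: expected keys claw, tx, ty, tz, ax, ay, az
```

Run:
```python
from h import *
stat(); go([.507,-.3395,.037],0)
shot("top","top1"); shot("side","side1")
for n in("top","side"): print([find(t,n) for t in("blade_handle","blade_tip")])
im=cv2.imread("pics/top1.png"); cv2.imwrite("pics/top1c.png",cv2.resize(im[200:320,360:480],None,fx=5,fy=5,interpolation=2))
```

```text
t 3.9 grasp [ 0.1968 -0.6457  0.2497] zaxis [-0. -0. -1.] xaxis [ 0.957  0.291 -0.   ] F [-0.3  0.7 -0. ] M [-0.02 -0.   -0.02] w 0.0855 gf 0.0 j [ 1.17  0.48  0.02  1.56 -0.01  1.11 -0.08]
turn [ 0.    0.   16.94] rows 3.0 shift mm [ 310.2 -306.2  212.7] rows 12.0
[[([0.8126, -0.0666, 0.0083], 0.88), ([0.3063, -0.1271, 0.0091], 0.8), ([0.5103, -0.3398, 0.0373], 0.71)], [([0.3117, -0.5235, 0.0104], 0.8), ([0.8009, -0.1709, 0.0054], 0.69), ([0.3714, -0.6971, 0.0089], 0.63)]]
[[([0.4536, -0.6437, 0.0092], 0.92), ([0.3044, -0.4258, 0.0099], 0.79), ([0.8096, -0.0723, 0.0081], 0.79)], [([0.6084, -0.339, 0.0388], 0.85), ([0.3988, -0.0987, 0.0075], 0.83), ([0.7983, -0.1727, 0.008], 0.82)]]
```

View pics/top1c.png

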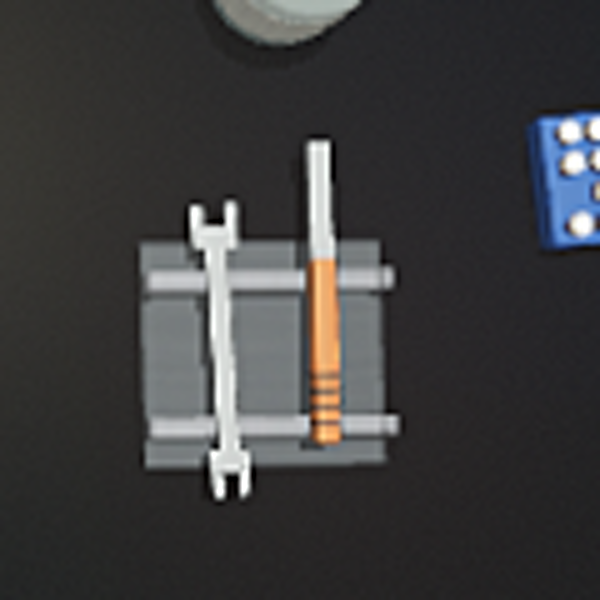

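The crop shows the blade lying straight across the rails, with its handle's front edge at about (424,252) and the wrench to its left, about 56 mm away. Every row needs all the keys, so I resend the moves.

Call:
{"op": "arm_command", "data": {"plan": [{"claw": 0.6,"tx": 0,"ty": 0,"tz": 0,"ax": 0,"ay": 0,"az": 5.65},{"claw": 0.6,"tx": 0,"ty": 0,"tz": 0,"ax": 0,"ay": 0,"az": 5.65},{"claw": 0.6,"tx": 0,"ty": 0,"tz": 0,"ax": 0,"ay": 0,"az": 5.64},{"claw": 0.6,"tx": 0.026,"ty": -0.0255,"tz": 0.009,"ax": 0,"ay": 0,"az": 0},{"claw": 0.6,"tx": 0.026,"ty": -0.0255,"tz": 0.009,"ax": 0,"ay": 0,"az": 0},{"claw": 0.6,"tx": 0.026,"ty": -0.0255,"tz": 0.009,"ax": 0,"ay": 0,"az": 0},{"claw": 0.6,"tx": 0.026,"ty": -0.0255,"tz": 0.009,"ax": 0,"ay": 0,"az": 0},{"claw": 0.6,"tx": 0.026,"ty": -0.0255,"tz": 0.009,"ax": 0,"ay": 0,"az": 0},{"claw": 0.6,"tx": 0.026,"ty": -0.0255,"tz": 0.009,"ax": 0,"ay": 0,"az": 0},{"claw": 0.6,"tx": 0.026,"ty": -0.0255,"tz": 0.009,"ax": 0,"ay": 0,"az": 0}]}}

```text
clock: 5.03
tcp_pos: [0.3798, -0.4658, 0.3416]
orientation: [3.141, -0.0, 0.001]
contact_force: [-0.2, -0.5, 0.2]
grip_width: 0.0341
gripper_force: 0.0
```

Call:
{"op": "arm_command", "data": {"plan": [{"claw": 0.6,"tx": 0.026,"ty": -0.0255,"tz": 0.009,"ax": 0,"ay": 0,"az": 0},{"claw": 0.6,"tx": 0.026,"ty": -0.0255,"tz": 0.009,"ax": 0,"ay": 0,"az": 0},{"claw": 0.6,"tx": 0.026,"ty": -0.0255,"tz": 0.009,"ax": 0,"ay": 0,"az": 0},{"claw": 0.6,"tx": 0.026,"ty": -0.0255,"tz": 0.009,"ax": 0,"ay": 0,"az": 0},{"claw": 0.6,"tx": 0.024,"ty": -0.0255,"tz": 0.01,"ax": 0,"ay": 0,"az": 0},{"claw": 0.6,"tx": 0,"ty": 0,"tz": 0,"ax": 0,"ay": 0,"az": 0},{"claw": 0.6,"tx": 0,"ty": 0,"tz": 0,"ax": 0,"ay": 0,"az": 0},{"claw": 0.6,"tx": 0,"ty": 0,"tz": 0,"ax": 0,"ay": 0,"az": 0},{"claw": 0.6,"tx": 0,"ty": 0,"tz": 0,"ax": 0,"ay": 0,"az": 0},{"claw": 0.6,"tx": 0,"ty": 0,"tz": 0,"ax": 0,"ay": 0,"az": 0}]}}

```text
clock: 5.87
tcp_pos: [0.5057, -0.3413, 0.2961]
orientation: [3.141, -0.004, 0.0]
contact_force: [-0.1, -0.3, 0.0]
grip_width: 0.0344
gripper_force: 0.0
```

Run:
```python
from h import *
stat(); go([.507,-.3395,.037],0)
```

```text
t 5.87 grasp [ 0.5057 -0.3414  0.1411] zaxis [ 0.    -0.001 -1.   ] xaxis [ 1.    -0.003  0.   ] F [-0.1 -0.3  0. ] M [ 0.02  0.01 -0.01] w 0.0344 gf 0.0 j [ 0.51  0.49 -0.03  1.81  0.02  0.84 -1.1 ]
turn [ 0.06 -0.   -0.15] rows 1.0 shift mm [  1.3  -1.8 104.1] rows 3.0
```

Call:
{"op": "arm_command", "data": {"plan": [{"claw": 0.6,"tx": 0.0013,"ty": -0.0018,"tz": 0.026,"ax": 0,"ay": 0,"az": 0},{"claw": 0.6,"tx": 0,"ty": 0,"tz": 0.026,"ax": 0,"ay": 0,"az": 0},{"claw": 0.6,"tx": 0,"ty": 0,"tz": 0.026,"ax": 0,"ay": 0,"az": 0},{"claw": 0.6,"tx": 0,"ty": 0,"tz": 0.026,"ax": 0,"ay": 0,"az": 0},{"claw": 0.6,"tx": 0,"ty": 0,"tz": 0,"ax": 0,"ay": 0,"az": 0},{"claw": 1,"tx": 0,"ty": 0,"tz": 0,"ax": 0,"ay": 0,"az": 0},{"claw": 1,"tx": 0,"ty": 0,"tz": 0,"ax": 0,"ay": 0,"az": 0},{"claw": 1,"tx": 0,"ty": 0,"tz": 0,"ax": 0,"ay": 0,"az": 0},{"claw": 1,"tx": 0,"ty": 0,"tz": 0,"ax": 0,"ay": 0,"az": 0},{"claw": 1,"tx": 0,"ty": 0,"tz": 0,"ax": 0,"ay": 0,"az": 0}], "squeeze": 120}}

```text
clock: 6.7
tcp_pos: [0.5084, -0.3382, 0.1931]
orientation: [3.14, -0.0, 0.003]
contact_force: [0.9, -0.9, 1.0]
grip_width: 0.0123
gripper_force: 117.5
```

Run:
```python
from h import *
stat()
S=np.array([.545,.0045]); d=np.array([np.cos(np.radians(10.17)),np.sin(np.radians(10.17))])
for k in (-.16,-.122): 
    p=S+k*d; go([*p,.083],10.17)
```

```text
t 6.7 grasp [ 0.5087 -0.3383  0.0381] zaxis [ 0.002 -0.001 -1.   ] xaxis [ 1.    -0.     0.002] F [ 0.9 -0.9  1. ] M [-0.12 -0.06  0.02] w 0.0123 gf 117.5 j [ 0.51  0.64 -0.03  1.86  0.03  0.65 -1.11]
turn [  0.07  -0.1  -10.17] rows 2.0 shift mm [ -63.5 -330.8  -44.9] rows 9.0
turn [  0.07  -0.1  -10.17] rows 2.0 shift mm [ -25.5 -330.8  -44.9] rows 9.0
```

Call:
{"op": "arm_command", "data": {"plan": [{"claw": 1,"tx": 0,"ty": 0,"tz": -0.035,"ax": 0,"ay": 0,"az": 0},{"claw": 1,"tx": 0,"ty": 0,"tz": -0.035,"ax": 0,"ay": 0,"az": 0},{"claw": 1,"tx": 0,"ty": 0,"tz": -0.035,"ax": 0,"ay": 0,"az": 0},{"claw": 1,"tx": 0,"ty": 0,"tz": 0,"ax": 0,"ay": 0,"az": -5.1},{"claw": 1,"tx": 0,"ty": 0,"tz": 0,"ax": 0,"ay": 0,"az": -5.1},{"claw": 1,"tx": -0.007,"ty": -0.0368,"tz": 0,"ax": 0,"ay": 0,"az": 0},{"claw": 1,"tx": -0.007,"ty": -0.0368,"tz": 0,"ax": 0,"ay": 0,"az": 0},{"claw": 1,"tx": -0.007,"ty": -0.0368,"tz": 0,"ax": 0,"ay": 0,"az": 0},{"claw": 1,"tx": -0.007,"ty": -0.0368,"tz": 0,"ax": 0,"ay": 0,"az": 0},{"claw": 1,"tx": -0.007,"ty": -0.0368,"tz": 0,"ax": 0,"ay": 0,"az": 0}]}}

```text
clock: 7.53
tcp_pos: [0.4401, -0.1616, 0.2974]
orientation: [3.129, 0.279, 0.002]
contact_force: [-0.0, 0.8, -1.0]
grip_width: 0.0116
gripper_force: 117.4
```

Call:
{"op": "arm_command", "data": {"plan": [{"claw": 1,"tx": -0.007,"ty": -0.0368,"tz": 0,"ax": 0,"ay": 0,"az": 0},{"claw": 1,"tx": -0.007,"ty": -0.0368,"tz": 0,"ax": 0,"ay": 0,"az": 0},{"claw": 1,"tx": -0.007,"ty": -0.0368,"tz": 0,"ax": 0,"ay": 0,"az": 0},{"claw": 1,"tx": -0.007,"ty": -0.0368,"tz": 0,"ax": 0,"ay": 0,"az": 0},{"claw": 1,"tx": 0,"ty": 0,"tz": 0.03,"ax": 0,"ay": 0,"az": 0},{"claw": 1,"tx": 0,"ty": 0,"tz": 0.029,"ax": 0,"ay": 0,"az": 0},{"claw": 1,"tx": 0,"ty": 0,"tz": 0,"ax": 0,"ay": 0,"az": 0},{"claw": 1,"tx": 0,"ty": 0,"tz": 0,"ax": 0,"ay": 0,"az": 0},{"claw": 1,"tx": 0,"ty": 0,"tz": 0,"ax": 0,"ay": 0,"az": 0},{"claw": 1,"tx": 0,"ty": 0,"tz": 0,"ax": 0,"ay": 0,"az": 0}]}}

```text
clock: 8.37
tcp_pos: [0.3881, -0.0234, 0.2391]
orientation: [3.129, 0.278, 0.004]
contact_force: [-0.9, -1.0, -1.1]
grip_width: 0.0117
gripper_force: 117.5
```

Run:
```python
from h import *
stat(); S=np.array([.545,.0045]); d=np.array([np.cos(np.radians(10.17)),np.sin(np.radians(10.17))])
go([*(S-.122*d),.0841],10.17); go([*(S-.077*d),.0841],10.17)
for n in("top","side"):
  shot(n,n+"2"); print([find(t,n,k=5) for t in("blade_handle","blade_tip","pry_slot")])
a=cv2.imread("pics/top2.png")[190:310,240:360]; b=cv2.imread("pics/side2.png")[180:300,260:380]
cv2.imwrite("pics/c2.png",cv2.resize(np.hstack([a,b]),None,fx=3.3,fy=3.3,interpolation=2))
```

```text
t 8.37 grasp [ 0.3886 -0.0234  0.0841] zaxis [ 0.003 -0.    -1.   ] xaxis [0.984 0.176 0.003] F [-0.9 -1.  -1.1] M [-0.01 -0.05 -0.03] w 0.0117 gf 117.5 j [ 0.08  0.3  -0.2   2.34  0.12  0.52 -1.61]
turn [ 0.03 -0.15 -0.03] rows 1.0 shift mm [37.3  0.2  0. ] rows 1.0
turn [ 0.03 -0.15 -0.03] rows 1.0 shift mm [82.3  0.2  0. ] rows 2.0
[[([0.3062, -0.1289, 0.0094], 0.87), ([0.3091, -0.4267, 0.0082], 0.55)], [([0.8023, -0.1724, 0.007], 0.63), ([0.3107, -0.5202, 0.0102], 0.62), ([0.402, -0.0987, 0.0113], 0.59), ([0.3714, -0.698, 0.0108], 0.51), ([0.4871, -0.0023, 0.085], 0.41)], [([0.547, 0.0007, 0.0806], 0.82)]]
[[([0.4545, -0.6422, 0.0116], 0.75), ([0.2993, -0.1351, 0.0104], 0.66), ([0.3041, -0.4251, 0.0099], 0.64), ([0.3875, -0.0253, 0.0845], 0.61), ([0.8096, -0.0708, 0.0113], 0.52)], [([0.4014, -0.0962, 0.0061], 0.91), ([0.3112, -0.5273, 0.01], 0.87), ([0.4851, -0.0061, 0.0842], 0.78), ([0.7958, -0.1714, 0.0081], 0.47)], [([0.547, 0.0048, 0.086], 0.67)]]
```

View pics/c2.png

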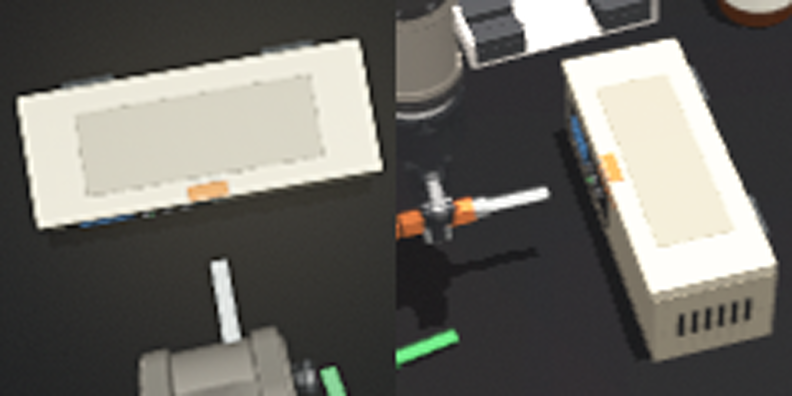

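The blade tip, at crop (220,262), points straight at the orange slot mark at (208,190), and its height reads about 84 mm. I insert it now.

Call:
{"op": "arm_command", "data": {"plan": [{"claw": 1,"tx": 0.02,"ty": 0,"tz": 0.0005,"ax": 0,"ay": 0,"az": 0},{"claw": 1,"tx": 0.02,"ty": 0,"tz": 0,"ax": 0,"ay": 0,"az": 0},{"claw": 1,"tx": 0.01,"ty": 0,"tz": 0,"ax": 0,"ay": 0,"az": 0},{"claw": 1,"tx": 0.005,"ty": 0,"tz": 0,"ax": 0,"ay": 0,"az": 0},{"claw": 1,"tx": 0.003,"ty": 0,"tz": 0,"ax": 0,"ay": 0,"az": 0},{"claw": 1,"tx": 0.003,"ty": 0,"tz": 0,"ax": 0,"ay": 0,"az": 0},{"claw": 1,"tx": 0.003,"ty": 0,"tz": 0,"ax": 0,"ay": 0,"az": 0},{"claw": 1,"tx": 0,"ty": 0,"tz": 0,"ax": 0,"ay": 0,"az": 0},{"claw": 1,"tx": 0,"ty": 0,"tz": 0,"ax": 0,"ay": 0,"az": 0},{"claw": 1,"tx": 0,"ty": 0,"tz": 0,"ax": 0,"ay": 0,"az": 0}]}}

```text
clock: 9.6
tcp_pos: [0.4499, -0.0118, 0.2372]
orientation: [3.129, 0.279, -0.001]
contact_force: [0.4, -0.1, -1.2]
grip_width: 0.0121
gripper_force: 117.5
```

Run:
```python
from h import *
stat(); S=np.array([.545,.0045]); d=np.array([np.cos(np.radians(10.17)),np.sin(np.radians(10.17))])
go([*(S-.077*d),.0837],10.17)
```

```text
t 9.6 grasp [ 0.4498 -0.0118  0.0822] zaxis [-0. -0. -1.] xaxis [ 0.984  0.177 -0.001] F [ 0.4 -0.1 -1.2] M [ 0.    0.03 -0.01] w 0.0121 gf 117.5 j [ 0.05  0.38 -0.19  2.2   0.13  0.57 -1.63]
turn [0.   0.03 0.04] rows 1.0 shift mm [19.5  0.7 -1.5] rows 1.0
```

Call:
{"op": "arm_command", "data": {"plan": [{"claw": 1,"tx": 0,"ty": 0,"tz": -0.0015,"ax": 0,"ay": 0,"az": 0},{"claw": 1,"tx": 0,"ty": 0,"tz": 0,"ax": 0,"ay": 0,"az": 0},{"claw": 1,"tx": 0.003,"ty": 0,"tz": 0,"ax": 0,"ay": 0,"az": 0},{"claw": 1,"tx": 0.003,"ty": 0,"tz": 0,"ax": 0,"ay": 0,"az": 0},{"claw": 1,"tx": 0.004,"ty": 0,"tz": 0,"ax": 0,"ay": 0,"az": 0},{"claw": 1,"tx": 0.005,"ty": 0,"tz": 0,"ax": 0,"ay": 0,"az": 0},{"claw": 1,"tx": 0.005,"ty": 0,"tz": 0,"ax": 0,"ay": 0,"az": 0},{"claw": 1,"tx": 0.002,"ty": 0,"tz": 0,"ax": 0,"ay": 0,"az": 0},{"claw": 1,"tx": 0,"ty": 0,"tz": 0,"ax": 0,"ay": 0,"az": 0},{"claw": 1,"tx": 0,"ty": 0,"tz": 0,"ax": 0,"ay": 0,"az": 0}]}}

```text
clock: 10.43
tcp_pos: [0.472, -0.0078, 0.2386]
orientation: [-3.129, -0.28, 0.0]
contact_force: [-0.1, -0.1, -1.0]
grip_width: 0.0122
gripper_force: 117.5
```

Run:
```python
from h import *
stat()
```

```text
t 10.43 grasp [ 0.472  -0.0078  0.0836] zaxis [-0. -0. -1.] xaxis [ 0.984  0.177 -0.   ] F [-0.1 -0.1 -1. ] M [-0.    0.02 -0.02] w 0.0122 gf 117.5 j [ 0.04  0.4  -0.19  2.15  0.13  0.6  -1.63]
```

Call:
{"op": "arm_command", "data": {"plan": [{"claw": 1,"tx": 0,"ty": 0,"tz": -0.003,"ax": 0,"ay": 0,"az": 0},{"claw": 1,"tx": 0,"ty": 0,"tz": -0.003,"ax": 0,"ay": 0,"az": 0},{"claw": 1,"tx": 0,"ty": 0,"tz": -0.004,"ax": 0,"ay": 0,"az": 0},{"claw": 1,"tx": 0,"ty": 0,"tz": -0.004,"ax": 0,"ay": 0,"az": 0},{"claw": 1,"tx": 0,"ty": 0,"tz": -0.004,"ax": 0,"ay": 0,"az": 0},{"claw": 1,"tx": 0,"ty": 0,"tz": -0.004,"ax": 0,"ay": 0,"az": 0},{"claw": 1,"tx": 0,"ty": 0,"tz": -0.003,"ax": 0,"ay": 0,"az": 0},{"claw": 1,"tx": 0,"ty": 0,"tz": -0.003,"ax": 0,"ay": 0,"az": 0},{"claw": 1,"tx": 0,"ty": 0,"tz": 0,"ax": 0,"ay": 0,"az": 0},{"claw": 1,"tx": 0,"ty": 0,"tz": 0,"ax": 0,"ay": 0,"az": 0}]}}

```text
clock: 11.27
tcp_pos: [0.4718, -0.0079, 0.2669]
orientation: [3.129, 0.279, -0.0]
contact_force: [0.1, 0.2, -3.3]
grip_width: 0.0117
gripper_force: 117.2
```

Run:
```python
from h import *
stat()
for n in("top","side"):
  shot(n,n+"3"); print([find(t,n,k=5) for t in("blade_tip","cover_lip")])
a=cv2.imread("pics/top3.png")[190:310,240:360]; b=cv2.imread("pics/side3.png")[180:300,260:380]
cv2.imwrite("pics/c3.png",cv2.resize(np.hstack([a,b]),None,fx=3.3,fy=3.3,interpolation=2))
```

```text
t 11.27 grasp [ 0.4718 -0.0079  0.1119] zaxis [-0. -0. -1.] xaxis [ 0.984  0.177 -0.   ] F [ 0.1  0.2 -3.3] M [-0.04  0.38  0.03] w 0.0117 gf 117.2 j [ 0.05  0.35 -0.2   2.14  0.11  0.66 -1.62]
[[([0.402, -0.0961, 0.0096], 0.86), ([0.3742, -0.6985, 0.0093], 0.78), ([0.3095, -0.5196, 0.008], 0.73), ([0.8006, -0.1711, 0.0084], 0.67), ([0.5201, 0.299, 0.0289], 0.53)], []]
[[([0.3089, -0.5271, 0.0101], 0.67), ([0.5693, 0.0105, 0.1127], 0.64), ([0.8016, -0.1763, 0.0089], 0.5), ([0.4762, -0.0088, 0.1143], 0.32)], [([0.5421, 0.0074, 0.1183], 0.67)]]
```

View pics/c3.png

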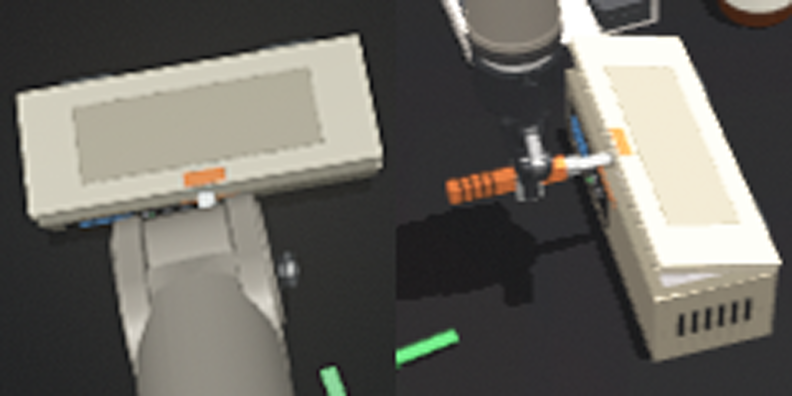

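The cover is up: its lip is at about 118 mm, or 0.3 rad, and the blade carries it with no finger on it. Now I follow the arc to swing it back.

Call:
{"op": "arm_command", "data": {"plan": [{"claw": 1,"tx": 0.0023,"ty": 0,"tz": -0.0064,"ax": 0,"ay": 0,"az": 0},{"claw": 1,"tx": 0.0028,"ty": 0,"tz": -0.0061,"ax": 0,"ay": 0,"az": 0},{"claw": 1,"tx": 0.0033,"ty": 0,"tz": -0.0059,"ax": 0,"ay": 0,"az": 0},{"claw": 1,"tx": 0.0038,"ty": 0,"tz": -0.0056,"ax": 0,"ay": 0,"az": 0},{"claw": 1,"tx": 0.0043,"ty": 0,"tz": -0.0053,"ax": 0,"ay": 0,"az": 0},{"claw": 1,"tx": 0.0047,"ty": 0,"tz": -0.0049,"ax": 0,"ay": 0,"az": 0},{"claw": 1,"tx": 0.0051,"ty": 0,"tz": -0.0045,"ax": 0,"ay": 0,"az": 0},{"claw": 1,"tx": 0.0054,"ty": 0,"tz": -0.0041,"ax": 0,"ay": 0,"az": 0},{"claw": 1,"tx": 0.0057,"ty": 0,"tz": -0.0036,"ax": 0,"ay": 0,"az": 0},{"claw": 1,"tx": 0.006,"ty": 0,"tz": -0.0031,"ax": 0,"ay": 0,"az": 0}]}}

```text
clock: 12.4
tcp_pos: [0.5155, -0.0, 0.3168]
orientation: [3.129, 0.279, 0.001]
contact_force: [-3.9, -1.0, -1.1]
grip_width: 0.0122
gripper_force: 117.6
```

Run:
```python
from h import *
stat()
for n in("top","side"):
  shot(n,n+"4"); print([find(t,n,k=5) for t in("blade_tip","cover_lip")])
```

```text
t 12.4 grasp [0.5156 0.     0.1618] zaxis [ 0.001  0.    -1.   ] xaxis [0.984 0.177 0.001] F [-3.9 -1.  -1.1] M [-0.1   0.85  0.01] w 0.0122 gf 117.6 j [ 0.05  0.33 -0.2   2.01  0.09  0.81 -1.6 ]
[[([0.3694, -0.6971, 0.0088], 0.85), ([0.3101, -0.5199, 0.0071], 0.84), ([0.4001, -0.0983, 0.0035], 0.74), ([0.8002, -0.1695, 0.008], 0.62), ([0.6148, 0.017, 0.1602], 0.55)], [([0.6022, 0.0179, 0.1859], 0.89)]]
[[([0.3108, -0.5295, 0.0098], 0.88), ([0.803, -0.172, 0.0081], 0.51), ([0.6128, 0.0205, 0.1642], 0.5)], [([0.6075, 0.0163, 0.1872], 0.75), ([0.5979, -0.5416, -0.0035], 0.56)]]
```

Call:
{"op": "arm_command", "data": {"plan": [{"claw": 1,"tx": 0.0062,"ty": 0,"tz": -0.0026,"ax": 0,"ay": 0,"az": 0},{"claw": 1,"tx": 0.0064,"ty": 0,"tz": -0.0021,"ax": 0,"ay": 0,"az": 0},{"claw": 1,"tx": 0.0066,"ty": 0,"tz": -0.0015,"ax": 0,"ay": 0,"az": 0},{"claw": 1,"tx": 0.0067,"ty": 0,"tz": -0.001,"ax": 0,"ay": 0,"az": 0},{"claw": 1,"tx": 0.0068,"ty": 0,"tz": -0.0004,"ax": 0,"ay": 0,"az": 0},{"claw": 1,"tx": 0.0068,"ty": 0,"tz": 0.0001,"ax": 0,"ay": 0,"az": 0},{"claw": 1,"tx": 0.0067,"ty": 0,"tz": 0.0007,"ax": 0,"ay": 0,"az": 0},{"claw": 1,"tx": 0.0067,"ty": 0,"tz": 0.0012,"ax": 0,"ay": 0,"az": 0},{"claw": 1,"tx": 0.0065,"ty": 0,"tz": 0.0018,"ax": 0,"ay": 0,"az": 0},{"claw": 1,"tx": 0.0064,"ty": 0,"tz": 0.0023,"ax": 0,"ay": 0,"az": 0}]}}

```text
clock: 13.53
tcp_pos: [0.5802, 0.0116, 0.3175]
orientation: [3.129, 0.279, 0.0]
contact_force: [-3.1, -0.3, 0.0]
grip_width: 0.0118
gripper_force: 117.7
```

Call:
{"op": "arm_command", "data": {"plan": [{"claw": 1,"tx": 0.002,"ty": 0,"tz": 0,"ax": 0,"ay": 0,"az": 0},{"claw": 1,"tx": 0,"ty": 0,"tz": 0,"ax": 0,"ay": 0,"az": 0},{"claw": 1,"tx": 0,"ty": 0,"tz": 0,"ax": 0,"ay": 0,"az": 0},{"claw": 1,"tx": 0,"ty": 0,"tz": 0,"ax": 0,"ay": 0,"az": 0},{"claw": 1,"tx": -0.02,"ty": 0,"tz": 0,"ax": 0,"ay": 0,"az": 0},{"claw": 1,"tx": -0.03,"ty": 0,"tz": -0.01,"ax": 0,"ay": 0,"az": 0},{"claw": 1,"tx": -0.03,"ty": 0,"tz": -0.01,"ax": 0,"ay": 0,"az": 0},{"claw": 1,"tx": -0.03,"ty": 0,"tz": 0,"ax": 0,"ay": 0,"az": 0},{"claw": 1,"tx": 0,"ty": 0,"tz": 0,"ax": 0,"ay": 0,"az": 0},{"claw": 1,"tx": 0,"ty": 0,"tz": 0,"ax": 0,"ay": 0,"az": 0}]}}

```text
clock: 14.37
tcp_pos: [0.472, -0.008, 0.3383]
orientation: [3.129, 0.278, 0.002]
contact_force: [0.6, -0.5, -0.4]
grip_width: 0.0117
gripper_force: 117.8
```

Run:
```python
from h import *
stat(); go([.507,-.3395,.12],0)
for n in("top","side"):
  shot(n,n+"5"); print([find(t,n,k=5) for t in("blade_handle","blade_tip","cover_lip","column_mid")])
a=cv2.imread("pics/top5.png")[160:300,230:370]; b=cv2.imread("pics/side5.png")[160:300,260:400]
cv2.imwrite("pics/c5.png",cv2.resize(np.hstack([a,b]),None,fx=2.8,fy=2.8,interpolation=2))
```

```text
t 14.37 grasp [ 0.4722 -0.0081  0.1833] zaxis [ 0.001 -0.    -1.   ] xaxis [0.984 0.177 0.001] F [ 0.6 -0.5 -0.4] M [ 0.04 -0.04  0.01] w 0.0117 gf 117.8 j [ 0.07  0.24 -0.22  2.08  0.07  0.83 -1.58]
turn [ 0.03 -0.07 10.17] rows 2.0 shift mm [ 35.  331.5  63.3] rows 9.0
[[([0.3091, -0.4251, 0.0064], 0.83), ([0.4561, -0.6321, 0.0108], 0.72), ([0.3042, -0.1292, 0.012], 0.7), ([0.8133, -0.0706, 0.0081], 0.62)], [([0.3086, -0.5189, 0.0057], 0.76), ([0.3717, -0.6987, 0.0107], 0.74), ([0.4013, -0.0963, 0.0079], 0.7), ([0.7992, -0.1709, 0.0074], 0.65), ([0.5703, 0.012, 0.1831], 0.41)], [([0.6986, 0.0313, 0.188], 0.72), ([0.5194, 0.2975, 0.0324], 0.38)], [([0.5915, 0.0188, 0.0735], 0.7)]]
[[([0.2986, -0.1354, 0.0111], 0.71), ([0.4744, -0.0074, 0.1848], 0.66), ([0.4545, -0.6395, 0.0066], 0.62), ([0.3091, -0.4258, 0.0116], 0.56), ([0.811, -0.0744, 0.0088], 0.53)], [([0.398, -0.0961, 0.0066], 0.83), ([0.5726, 0.0111, 0.1851], 0.74), ([0.31, -0.5298, 0.0102], 0.72)], [([0.6939, 0.0307, 0.1847], 0.79)], [([0.5874, 0.0126, 0.0693], 0.71), ([0.4929, -0.3118, 0.0248], 0.56), ([0.52, 0.2966, 0.029], 0.33)]]
```

View pics/c5.png

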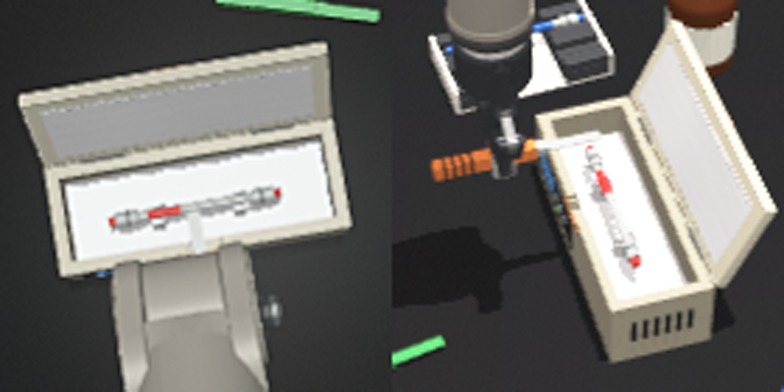

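The cover stands at about 2.0 rad and holds there. The column is visible in the top crop from (113,222) to (278,193), where it was expected. Now the blade goes back to its rest.

Call:
{"op": "arm_command", "data": {"plan": [{"claw": 1,"tx": 0,"ty": 0,"tz": 0,"ax": 0,"ay": 0,"az": 5.1},{"claw": 1,"tx": 0,"ty": 0,"tz": 0,"ax": 0,"ay": 0,"az": 5.1},{"claw": 1,"tx": 0.004,"ty": 0.037,"tz": 0.005,"ax": 0,"ay": 0,"az": 0},{"claw": 1,"tx": 0.004,"ty": 0.037,"tz": 0.007,"ax": 0,"ay": 0,"az": 0},{"claw": 1,"tx": 0.004,"ty": 0.037,"tz": 0.007,"ax": 0,"ay": 0,"az": 0},{"claw": 1,"tx": 0.004,"ty": 0.037,"tz": 0.007,"ax": 0,"ay": 0,"az": 0},{"claw": 1,"tx": 0.004,"ty": 0.037,"tz": 0.007,"ax": 0,"ay": 0,"az": 0},{"claw": 1,"tx": 0.004,"ty": 0.037,"tz": 0.007,"ax": 0,"ay": 0,"az": 0},{"claw": 1,"tx": 0.004,"ty": 0.037,"tz": 0.007,"ax": 0,"ay": 0,"az": 0},{"claw": 1,"tx": 0.004,"ty": 0.037,"tz": 0.007,"ax": 0,"ay": 0,"az": 0}]}}

```text
clock: 15.7
tcp_pos: [0.5052, -0.3055, 0.2832]
orientation: [-3.142, -0.0, 0.0]
contact_force: [1.0, 1.4, -0.8]
grip_width: 0.012
gripper_force: 117.8
```

Call:
{"op": "arm_command", "data": {"plan": [{"claw": 1,"tx": 0.004,"ty": 0.035,"tz": 0.007,"ax": 0,"ay": 0,"az": 0},{"claw": 1,"tx": 0,"ty": 0,"tz": 0.01,"ax": 0,"ay": 0,"az": 0},{"claw": 1,"tx": 0,"ty": 0,"tz": 0.01,"ax": 0,"ay": 0,"az": 0},{"claw": 1,"tx": 0,"ty": 0,"tz": 0.01,"ax": 0,"ay": 0,"az": 0},{"claw": 1,"tx": 0,"ty": 0,"tz": 0.01,"ax": 0,"ay": 0,"az": 0},{"claw": 1,"tx": 0,"ty": 0,"tz": 0,"ax": 0,"ay": 0,"az": 0},{"claw": 1,"tx": 0,"ty": 0,"tz": 0,"ax": 0,"ay": 0,"az": 0},{"claw": 1,"tx": 0,"ty": 0,"tz": 0,"ax": 0,"ay": 0,"az": 0},{"claw": 1,"tx": 0,"ty": 0,"tz": 0,"ax": 0,"ay": 0,"az": 0},{"claw": 1,"tx": 0,"ty": 0,"tz": 0,"ax": 0,"ay": 0,"az": 0}]}}

```text
clock: 16.53
tcp_pos: [0.5096, -0.3385, 0.2375]
orientation: [3.141, 0.001, 0.002]
contact_force: [-0.2, -0.1, -0.6]
grip_width: 0.0115
gripper_force: 117.8
```

Run:
```python
from h import *
stat(); go([.5085,-.3385,.0385],0)
shot("side","side6"); print([find(t,"side",k=6) for t in("blade_handle","blade_tip")])
```

```text
t 16.53 grasp [ 0.5097 -0.3386  0.0825] zaxis [ 0.001 -0.001 -1.   ] xaxis [1.    0.    0.001] F [-0.2 -0.1 -0.6] M [-0.03  0.01  0.02] w 0.0115 gf 117.8 j [ 0.52  0.57 -0.05  1.84  0.04  0.73 -1.12]
turn [ 0.04 -0.07  0.03] rows 1.0 shift mm [-1.1 -0.  44. ] rows 2.0
[[([0.3082, -0.4257, 0.0096], 0.94), ([0.4537, -0.6437, 0.0088], 0.88), ([0.8095, -0.07, 0.0115], 0.73), ([0.2979, -0.1376, 0.0106], 0.57)], [([0.6092, -0.3387, 0.0874], 0.93), ([0.4011, -0.0963, 0.0064], 0.81), ([0.3106, -0.5268, 0.0086], 0.56), ([0.7979, -0.1719, 0.0073], 0.47)]]
```

Call:
{"op": "arm_command", "data": {"plan": [{"claw": 1,"tx": -0.001,"ty": 0,"tz": 0.014,"ax": 0,"ay": 0,"az": 0},{"claw": 1,"tx": 0,"ty": 0,"tz": 0.012,"ax": 0,"ay": 0,"az": 0},{"claw": 1,"tx": 0,"ty": 0,"tz": 0.009,"ax": 0,"ay": 0,"az": 0},{"claw": 1,"tx": 0,"ty": 0,"tz": 0.006,"ax": 0,"ay": 0,"az": 0},{"claw": 1,"tx": 0,"ty": 0,"tz": 0.003,"ax": 0,"ay": 0,"az": 0},{"claw": 1,"tx": 0,"ty": 0,"tz": 0,"ax": 0,"ay": 0,"az": 0},{"claw": 1,"tx": 0,"ty": 0,"tz": 0,"ax": 0,"ay": 0,"az": 0},{"claw": 0.6,"tx": 0,"ty": 0,"tz": 0,"ax": 0,"ay": 0,"az": 0},{"claw": 0.6,"tx": 0,"ty": 0,"tz": 0,"ax": 0,"ay": 0,"az": 0},{"claw": 0.6,"tx": 0,"ty": 0,"tz": 0,"ax": 0,"ay": 0,"az": 0}]}}

```text
clock: 17.52
tcp_pos: [0.5084, -0.3387, 0.1926]
orientation: [3.141, 0.0, 0.0]
contact_force: [-0.3, -0.1, -0.1]
grip_width: 0.0341
gripper_force: 0.0
```

Call:
{"op": "arm_command", "data": {"plan": [{"claw": 0.6,"tx": 0,"ty": 0,"tz": 0,"ax": 0,"ay": 0,"az": 0},{"claw": 0.6,"tx": 0,"ty": 0,"tz": -0.015,"ax": 0,"ay": 0,"az": 0},{"claw": 0.6,"tx": 0,"ty": 0,"tz": -0.03,"ax": 0,"ay": 0,"az": 0},{"claw": 0.6,"tx": 0,"ty": 0,"tz": -0.04,"ax": 0,"ay": 0,"az": 0},{"claw": 0.6,"tx": 0,"ty": 0,"tz": -0.04,"ax": 0,"ay": 0,"az": -7.1},{"claw": 0.6,"tx": 0,"ty": 0,"tz": 0,"ax": 0,"ay": 0,"az": -7.1},{"claw": 0.6,"tx": 0,"ty": 0,"tz": 0,"ax": 0,"ay": 0,"az": -7.1},{"claw": 0.6,"tx": 0,"ty": 0,"tz": 0,"ax": 0,"ay": 0,"az": -7.1},{"claw": 0.6,"tx": 0,"ty": 0,"tz": 0,"ax": 0,"ay": 0,"az": -7.1},{"claw": 0.6,"tx": 0,"ty": 0,"tz": 0,"ax": 0,"ay": 0,"az": -7.1}]}}

```text
clock: 18.35
tcp_pos: [0.5081, -0.3386, 0.3178]
orientation: [2.923, 1.15, 0.0]
contact_force: [-0.0, 0.3, -0.4]
grip_width: 0.0344
gripper_force: 0.0
```

Run:
```python
from h import *
stat()
for n in("top","side"):
  shot(n,n+"7"); print([find(t,n,k=6) for t in("blade_handle","blade_tip","wrench","column_mid","cover_lip")])
go([.590,.013,.14],100.17)
im=cv2.imread("pics/top5.png"); hsv=cv2.cvtColor(im,cv2.COLOR_BGR2HSV)
m=cv2.inRange(hsv,(0,120,90),(8,255,255))|cv2.inRange(hsv,(172,120,90),(180,255,255))
n,l,s,c=cv2.connectedComponentsWithStats(m)
for i in range(1,n):
    if 235<c[i][0]<360 and 190<c[i][1]<260: print(s[i],c[i].round(1),ray("top",*c[i],.072).round(4))
```

```text
t 18.35 grasp [ 0.5082 -0.3387  0.1628] zaxis [ 0. -0. -1.] xaxis [ 0.732  0.681 -0.   ] F [-0.   0.3 -0.4] M [-0.03  0.06 -0.03] w 0.0344 gf 0.0 j [ 0.65  0.47 -0.22  1.78  0.13  0.9  -0.45]
[[([0.5155, -0.34, 0.0357], 0.65), ([0.8154, -0.063, 0.0074], 0.64), ([0.5968, -0.5401, -0.0025], 0.58), ([0.3033, -0.1285, 0.0077], 0.51)], [([0.7992, -0.1711, 0.0082], 0.84), ([0.4022, -0.0987, 0.0093], 0.73), ([0.6056, -0.337, 0.0351], 0.65)], [([0.4925, -0.2816, 0.0259], 0.62)], [([0.5896, 0.0178, 0.0728], 0.52), ([0.6962, 0.0333, 0.1858], 0.51)], [([0.6977, 0.0334, 0.1848], 0.95)]]
[[([0.8105, -0.0712, 0.0103], 0.79), ([0.5076, -0.3393, 0.0387], 0.75), ([0.2974, -0.1325, 0.01], 0.73), ([0.4543, -0.6403, 0.0092], 0.73), ([0.3042, -0.4245, 0.0094], 0.65)], [([0.3107, -0.5285, 0.0057], 0.95), ([0.4005, -0.0959, 0.0045], 0.91), ([0.7985, -0.1718, 0.0069], 0.77), ([0.6076, -0.3375, 0.039], 0.7), ([0.5976, -0.5393, 0.0006], 0.43)], [([0.4921, -0.2849, 0.0263], 0.51)], [([0.5917, 0.0139, 0.0724], 0.64)], [([0.6926, 0.0336, 0.1829], 0.83)]]
turn [ -0.     0.   -57.59] rows 9.0 shift mm [331.6 142.5  22.7] rows 9.0
[328 228   2   2   4] [328.5 228.5] [ 0.6045 -0.0654  0.072 ]
[283 234  11   4  29] [288.  235.4] [0.5842 0.0476 0.072 ]
[269 238   2   3   5] [269.6 238.8] [0.5745 0.0992 0.072 ]
```

Call:
{"op": "arm_command", "data": {"plan": [{"claw": 0.6,"tx": 0,"ty": 0,"tz": 0,"ax": 0,"ay": 0,"az": -7.15},{"claw": 0.6,"tx": 0,"ty": 0,"tz": 0,"ax": 0,"ay": 0,"az": -7.15},{"claw": 0.6,"tx": 0,"ty": 0,"tz": 0,"ax": 0,"ay": 0,"az": -7.15},{"claw": 0.6,"tx": 0,"ty": 0,"tz": 0,"ax": 0,"ay": 0,"az": -7.15},{"claw": 0.6,"tx": 0,"ty": 0,"tz": 0,"ax": 0,"ay": 0,"az": -7.15},{"claw": 0.6,"tx": 0,"ty": 0,"tz": 0,"ax": 0,"ay": 0,"az": -7.15},{"claw": 0.6,"tx": 0,"ty": 0,"tz": 0,"ax": 0,"ay": 0,"az": -7.15},{"claw": 0.6,"tx": 0,"ty": 0,"tz": 0,"ax": 0,"ay": 0,"az": -7.15},{"claw": 0.6,"tx": 0,"ty": 0,"tz": 0,"ax": 0,"ay": 0,"az": -0.4},{"claw": 0.6,"tx": 0.037,"ty": 0.0158,"tz": 0,"ax": 0,"ay": 0,"az": 0}]}}

```text
clock: 19.78
tcp_pos: [0.5145, -0.3077, 0.3172]
orientation: [2.033, 2.393, -0.007]
contact_force: [0.6, -0.6, -0.3]
grip_width: 0.0342
gripper_force: 0.0
```

Call:
{"op": "arm_command", "data": {"plan": [{"claw": 0.6,"tx": 0.037,"ty": 0.0158,"tz": 0.002,"ax": 0,"ay": 0,"az": 0},{"claw": 0.6,"tx": 0.037,"ty": 0.0158,"tz": 0.002,"ax": 0,"ay": 0,"az": 0},{"claw": 0.6,"tx": 0.037,"ty": 0.0158,"tz": 0.002,"ax": 0,"ay": 0,"az": 0},{"claw": 0.6,"tx": 0.037,"ty": 0.0158,"tz": 0.002,"ax": 0,"ay": 0,"az": 0},{"claw": 0.6,"tx": 0.037,"ty": 0.0158,"tz": 0.002,"ax": 0,"ay": 0,"az": 0},{"claw": 0.6,"tx": 0.037,"ty": 0.0158,"tz": 0.004,"ax": 0,"ay": 0,"az": 0},{"claw": 0.6,"tx": 0.037,"ty": 0.0158,"tz": 0.004,"ax": 0,"ay": 0,"az": 0},{"claw": 0.6,"tx": 0.037,"ty": 0.0158,"tz": 0.004,"ax": 0,"ay": 0,"az": 0},{"claw": 0.6,"tx": 0,"ty": 0,"tz": 0,"ax": 0,"ay": 0,"az": 0},{"claw": 0.6,"tx": 0,"ty": 0,"tz": 0,"ax": 0,"ay": 0,"az": 0}]}}

```text
clock: 20.62
tcp_pos: [0.5893, 0.018, 0.2957]
orientation: [-2.011, -2.412, -0.002]
contact_force: [0.7, -0.9, -0.0]
grip_width: 0.0343
gripper_force: 0.0
```

Run:
```python
from h import *
stat(); go([.5897,.0155,.072],100.17)
shot("side","side8"); print(find("column_mid","side",k=6))
b=cv2.imread("pics/side8.png")[150:290,260:410]
cv2.imwrite("pics/c8.png",cv2.resize(b,None,fx=4,fy=4,interpolation=2))
```

```text
t 20.62 grasp [0.5893 0.0183 0.1407] zaxis [ 0.     0.002 -1.   ] xaxis [-0.18   0.984  0.002] F [ 0.7 -0.9 -0. ] M [-0.04 -0.01 -0.05] w 0.0343 gf 0.0 j [ 0.26  0.51 -0.51  1.83  0.32  0.88 -0.23]
turn [ 0.02 -0.09  0.19] rows 1.0 shift mm [-2.6 -0.  68.7] rows 2.0
[([0.5081, 0.3491, 0.0308], 0.69), ([0.5857, 0.0142, 0.07], 0.62), ([0.5108, -0.3398, 0.0397], 0.41), ([0.4928, -0.2813, 0.0274], 0.35)]
```

View pics/c8.png

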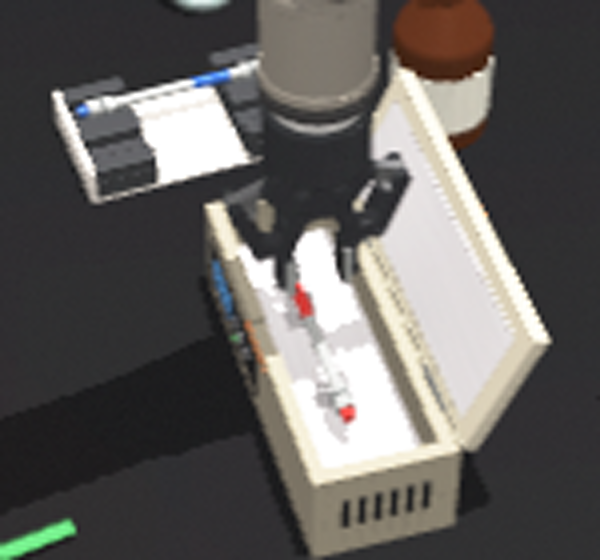

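The fingers straddle the red-banded column, with the fingertips near crop (285,280) and (350,270), clear of the walls and the cover. I go down and grip.

Call:
{"op": "arm_command", "data": {"plan": [{"claw": 0.6,"tx": -0.0025,"ty": 0,"tz": 0.015,"ax": 0,"ay": 0,"az": 0},{"claw": 0.6,"tx": 0,"ty": 0,"tz": 0.015,"ax": 0,"ay": 0,"az": 0},{"claw": 0.6,"tx": 0,"ty": 0,"tz": 0.015,"ax": 0,"ay": 0,"az": 0},{"claw": 0.6,"tx": 0,"ty": 0,"tz": 0.015,"ax": 0,"ay": 0,"az": 0},{"claw": 0.6,"tx": 0,"ty": 0,"tz": 0.008,"ax": 0,"ay": 0,"az": 0},{"claw": 0.6,"tx": 0,"ty": 0,"tz": 0,"ax": 0,"ay": 0,"az": 0},{"claw": 1,"tx": 0,"ty": 0,"tz": 0,"ax": 0,"ay": 0,"az": 0},{"claw": 1,"tx": 0,"ty": 0,"tz": 0,"ax": 0,"ay": 0,"az": 0},{"claw": 1,"tx": 0,"ty": 0,"tz": 0,"ax": 0,"ay": 0,"az": 0},{"claw": 1,"tx": 0,"ty": 0,"tz": 0,"ax": 0,"ay": 0,"az": 0}], "squeeze": 60}}

```text
clock: 21.55
tcp_pos: [0.59, 0.0116, 0.2287]
orientation: [2.015, 2.408, 0.001]
contact_force: [-0.1, -1.0, 2.3]
grip_width: 0.0078
gripper_force: 58.5
```

Run:
```python
from h import *
stat()
for n in("top","side"): print([find(t,n,k=3) for t in("column_mid","free_place","spare_mid")])
im=cv2.imread("pics/top5.png")
cv2.imwrite("pics/tray.png",cv2.resize(im[210:310,150:240],None,fx=6,fy=6,interpolation=2))
```

```text
t 21.55 grasp [0.5903 0.0115 0.0737] zaxis [ 0.002 -0.    -1.   ] xaxis [-0.177  0.984 -0.001] F [-0.1 -1.   2.3] M [-0.17  0.08 -0.02] w 0.0078 gf 58.5 j [ 0.23  0.6  -0.47  1.87  0.38  0.76 -0.27]
[[([0.5896, 0.0178, 0.0728], 0.52), ([0.6962, 0.0333, 0.1858], 0.51)], [([0.5214, 0.2985, 0.0322], 0.76)], [([0.5065, 0.3483, 0.0298], 0.63)]]
[[([0.5081, 0.3491, 0.0308], 0.69), ([0.5857, 0.0142, 0.07], 0.62), ([0.5108, -0.3398, 0.0397], 0.41)], [([0.519, 0.2965, 0.0261], 0.64)], [([0.508, 0.3485, 0.0292], 0.51), ([0.5919, 0.0108, 0.0711], 0.18)]]
```

View pics/tray.png

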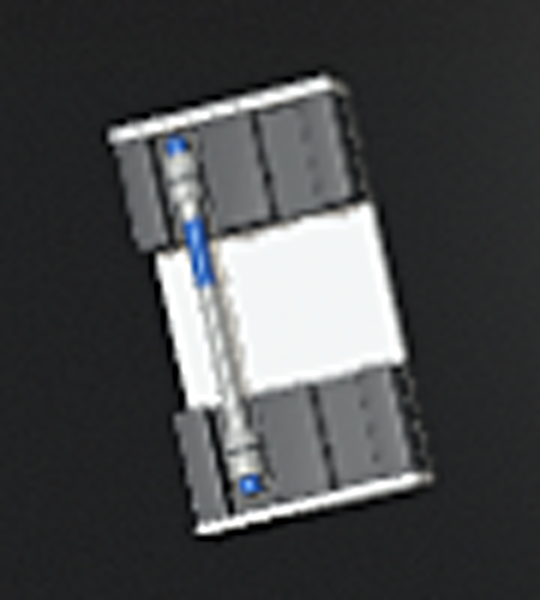

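Run:
```python
from h import *
a=ray("top",150+177/6-.4,210+146/6-.4,.031);b=ray("top",150+250/6-.4,210+484/6-.4,.031)
d=a-b; print(a,b,np.linalg.norm(d)); yaw=np.degrees(np.arctan2(d[1],d[0])); m=(a+b)/2
u=d/np.linalg.norm(d); f=m-.052*np.array([-u[1],u[0],0]); print("yaw",yaw,"spare",m,"free",f)
im=cv2.imread("pics/side5.png"); hsv=cv2.cvtColor(im,cv2.COLOR_BGR2HSV); mk=cv2.inRange(hsv,(100,130,90),(125,255,255))
n,l,s,c=cv2.connectedComponentsWithStats(mk)
for i in range(1,n):
    if 270<c[i][0]<345 and 150<c[i][1]<205: print(s[i],c[i].round(1),ray("side",*c[i],.033).round(4))
```

```text
[0.59054256 0.37121489 0.031     ] [0.42703453 0.33012831 0.031     ] 0.16859118031947976
yaw 14.10534238017676 spare [0.50878854 0.3506716  0.031     ] free [0.52146123 0.30023944 0.031     ]
[327 165   1   3   3] [327. 166.] [0.5889 0.3658 0.033 ]
[310 167   7   4  19] [313.3 168.8] [0.5403 0.3563 0.033 ]
[279 176   3   3   6] [280.3 177. ] [0.4247 0.3273 0.033 ]
```

The tray crop shows the blue-capped column in the left groove, from (177,146) to (250,484). The free groove is to its right, centred near (313,294), which puts free_place at about (0.520, 0.298) with yaw 14°.

Call:
{"op": "arm_command", "data": {"plan": [{"claw": 1,"tx": 0,"ty": 0,"tz": -0.015,"ax": 0,"ay": 0,"az": 0},{"claw": 1,"tx": 0,"ty": 0,"tz": -0.03,"ax": 0,"ay": 0,"az": 0},{"claw": 1,"tx": 0,"ty": 0,"tz": -0.03,"ax": 0,"ay": 0,"az": 0},{"claw": 1,"tx": 0,"ty": 0,"tz": -0.03,"ax": 0,"ay": 0,"az": 0},{"claw": 1,"tx": 0.02,"ty": -0.0023,"tz": 0,"ax": 0,"ay": 0,"az": 0},{"claw": 1,"tx": 0.036,"ty": -0.0023,"tz": 0,"ax": 0,"ay": 0,"az": 0},{"claw": 1,"tx": 0.036,"ty": -0.0023,"tz": 0,"ax": 0,"ay": 0,"az": 0},{"claw": 1,"tx": 0.036,"ty": -0.0023,"tz": 0,"ax": 0,"ay": 0,"az": 0},{"claw": 1,"tx": 0.036,"ty": -0.0023,"tz": 0,"ax": 0,"ay": 0,"az": 0},{"claw": 1,"tx": 0.036,"ty": -0.0023,"tz": 0,"ax": 0,"ay": 0,"az": 0}]}}

```text
clock: 22.68
tcp_pos: [0.5396, 0.2078, 0.3326]
orientation: [-2.015, -2.41, 0.0]
contact_force: [0.7, -0.2, -1.7]
grip_width: 0.0075
gripper_force: 58.6
```

Call:
{"op": "arm_command", "data": {"plan": [{"claw": 1,"tx": 0.036,"ty": -0.0023,"tz": 0,"ax": 0,"ay": 0,"az": 0},{"claw": 1,"tx": 0.036,"ty": -0.0023,"tz": 0,"ax": 0,"ay": 0,"az": 0},{"claw": 1,"tx": 0.023,"ty": 0,"tz": 0,"ax": 0,"ay": 0,"az": 0},{"claw": 1,"tx": 0,"ty": 0,"tz": 0,"ax": 0,"ay": 0,"az": 7.1},{"claw": 1,"tx": 0,"ty": 0,"tz": 0,"ax": 0,"ay": 0,"az": 7.1},{"claw": 1,"tx": 0,"ty": 0,"tz": 0,"ax": 0,"ay": 0,"az": 7.1},{"claw": 1,"tx": 0,"ty": 0,"tz": 0,"ax": 0,"ay": 0,"az": 7.1},{"claw": 1,"tx": 0,"ty": 0,"tz": 0,"ax": 0,"ay": 0,"az": 7.1},{"claw": 1,"tx": 0,"ty": 0,"tz": 0,"ax": 0,"ay": 0,"az": 7.1},{"claw": 1,"tx": 0,"ty": 0,"tz": 0,"ax": 0,"ay": 0,"az": 7.1}]}}

```text
clock: 23.52
tcp_pos: [0.5188, 0.2991, 0.3323]
orientation: [-2.845, -1.332, 0.001]
contact_force: [-0.2, -0.7, -1.2]
grip_width: 0.0077
gripper_force: 58.6
```

Call:
{"op": "arm_command", "data": {"plan": [{"claw": 1,"tx": 0,"ty": 0,"tz": 0,"ax": 0,"ay": 0,"az": 7.1},{"claw": 1,"tx": 0,"ty": 0,"tz": 0,"ax": 0,"ay": 0,"az": 7.1},{"claw": 1,"tx": 0,"ty": 0,"tz": 0,"ax": 0,"ay": 0,"az": 7.1},{"claw": 1,"tx": 0,"ty": 0,"tz": 0,"ax": 0,"ay": 0,"az": 7.1},{"claw": 1,"tx": 0,"ty": 0,"tz": 0,"ax": 0,"ay": 0,"az": 7.1},{"claw": 1,"tx": 0,"ty": 0,"tz": 0.03,"ax": 0,"ay": 0,"az": 0},{"claw": 1,"tx": 0,"ty": 0,"tz": 0.03,"ax": 0,"ay": 0,"az": 0},{"claw": 1,"tx": 0,"ty": 0,"tz": 0,"ax": 0,"ay": 0,"az": 0},{"claw": 1,"tx": 0,"ty": 0,"tz": 0,"ax": 0,"ay": 0,"az": 0},{"claw": 1,"tx": 0,"ty": 0,"tz": 0,"ax": 0,"ay": 0,"az": 0}]}}

```text
clock: 24.35
tcp_pos: [0.5194, 0.2994, 0.2737]
orientation: [-3.114, -0.411, -0.001]
contact_force: [-0.1, 0.0, -0.7]
grip_width: 0.008
gripper_force: 58.6
```

Run:
```python
from h import *
stat(); go([.520,.2985,.0325],14.2)
for n in("top","side"):
  shot(n,n+"9"); print([find(t,n,k=3) for t in("column_mid","free_place","cover_lip")])
a=cv2.imread("pics/top9.png")[200:320,140:260]; b=cv2.imread("pics/side9.png")[130:250,240:360]
cv2.imwrite("pics/c9.png",cv2.resize(np.hstack([a,b]),None,fx=3.3,fy=3.3,interpolation=2))
im=cv2.imread("pics/top9.png"); hsv=cv2.cvtColor(im,cv2.COLOR_BGR2HSV)
for n in("top","side"):
    im=cv2.imread(f"pics/{n}9.png"); hsv=cv2.cvtColor(im,cv2.COLOR_BGR2HSV); m=cv2.inRange(hsv,(0,120,90),(8,255,255))|cv2.inRange(hsv,(172,120,90),(180,255,255))
    k,l,s,c=cv2.connectedComponentsWithStats(m)
    for i in range(1,k):
        q=ray(n,*c[i],.118)
        if np.hypot(*(q[:2]-[.52,.3]))<.13: print(n,s[i][4],c[i].round(1),q.round(4))
```

```text
t 24.35 grasp [0.5195 0.2995 0.1187] zaxis [ 0.001  0.001 -1.   ] xaxis [0.966 0.259 0.001] F [-0.1  0.  -0.7] M [ 0.04 -0.04 -0.03] w 0.008 gf 58.6 j [-0.44  0.52 -0.24  1.84  0.17  0.81 -2.08]
turn [-0.03 -0.04  0.82] rows 1.0 shift mm [ 0.3  1.  86.2] rows 3.0
[[([0.5271, 0.3009, 0.1213], 0.46)], [([0.5206, 0.2987, 0.0293], 0.94)], [([0.6981, 0.0331, 0.1862], 0.9)]]
[[([0.5247, 0.2955, 0.1162], 0.65)], [([0.5177, 0.2973, 0.0259], 0.61), ([0.7157, -0.3244, 0.0012], 0.36)], [([0.6913, 0.0321, 0.1842], 0.56), ([0.6054, -0.3397, 0.0399], 0.47)]]
top 12 [186.3 224.5] [0.6083 0.324  0.118 ]
top 19 [190.4 240.8] [0.5635 0.3111 0.118 ]
top 11 [200.4 284.9] [0.444  0.2802 0.118 ]
side 8 [333.5 154.5] [0.6071 0.3219 0.118 ]
side 37 [318.1 158.3] [0.5546 0.3084 0.118 ]
side 10 [283.8 166.9] [0.4406 0.2784 0.118 ]
```

View pics/c9.png

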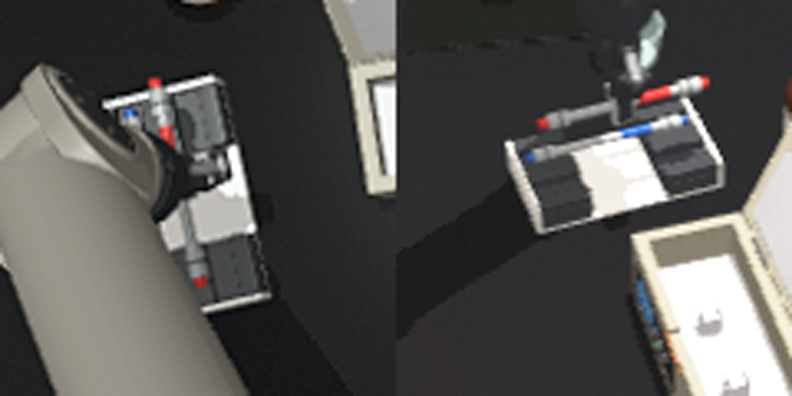

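Column held level in line with the groove: caps at top (186,224) and (200,285), with its centre about 5 mm ahead of the grasp point. I correct for that and lower it.

Call:
{"op": "arm_command", "data": {"plan": [{"claw": 1,"tx": -0.005,"ty": 0.001,"tz": 0.02,"ax": 0,"ay": 0,"az": 0.8},{"claw": 1,"tx": 0,"ty": 0,"tz": 0.02,"ax": 0,"ay": 0,"az": 0},{"claw": 1,"tx": 0,"ty": 0,"tz": 0.015,"ax": 0,"ay": 0,"az": 0},{"claw": 1,"tx": 0,"ty": 0,"tz": 0.01,"ax": 0,"ay": 0,"az": 0},{"claw": 1,"tx": 0,"ty": 0,"tz": 0.008,"ax": 0,"ay": 0,"az": 0},{"claw": 1,"tx": 0,"ty": 0,"tz": 0.006,"ax": 0,"ay": 0,"az": 0},{"claw": 1,"tx": 0,"ty": 0,"tz": 0.004,"ax": 0,"ay": 0,"az": 0},{"claw": 1,"tx": 0,"ty": 0,"tz": 0.003,"ax": 0,"ay": 0,"az": 0},{"claw": 1,"tx": 0,"ty": 0,"tz": 0,"ax": 0,"ay": 0,"az": 0},{"claw": 1,"tx": 0,"ty": 0,"tz": 0,"ax": 0,"ay": 0,"az": 0}]}}

```text
clock: 25.58
tcp_pos: [0.5149, 0.2968, 0.1872]
orientation: [-3.117, -0.388, -0.001]
contact_force: [-0.9, 0.4, -1.6]
grip_width: 0.0077
gripper_force: 58.7
```

Run:
```python
from h import *
stat(); go([.5155,.2975,.0315],14.2)
for n in("top","side"):
    shot(n,n+"10"); im=cv2.imread(f"pics/{n}10.png"); hsv=cv2.cvtColor(im,cv2.COLOR_BGR2HSV); m=cv2.inRange(hsv,(0,120,90),(8,255,255))|cv2.inRange(hsv,(172,120,90),(180,255,255))
    k,l,s,c=cv2.connectedComponentsWithStats(m)
    for i in range(1,k):
        q=ray(n,*c[i],.032)
        if np.hypot(*(q[:2]-[.52,.3]))<.13: print(n,s[i][4],c[i].round(1),q.round(4))
```

```text
t 25.58 grasp [0.5151 0.2969 0.0322] zaxis [ 0.001  0.001 -1.   ] xaxis [0.969 0.245 0.001] F [-0.9  0.4 -1.6] M [0.07 0.03 0.07] w 0.0077 gf 58.7 j [-0.47  0.63 -0.21  1.89  0.21  0.64 -2.13]
turn [-0.02 -0.06  0.  ] rows 1.0 shift mm [ 0.7 -0.5  0.7] rows 1.0
top 6 [196.5 229.7] [0.6032 0.3192 0.032 ]
top 17 [199.7 244.4] [0.5602 0.3084 0.032 ]
top 9 [208.6 286.3] [0.4392 0.2791 0.032 ]
side 6 [332.2 175. ] [0.6018 0.3181 0.032 ]
side 27 [317.4 178.9] [0.55   0.3041 0.032 ]
side 9 [284. 187.] [0.4349 0.2767 0.032 ]
```

Call:
{"op": "arm_command", "data": {"plan": [{"claw": 1,"tx": 0,"ty": 0,"tz": 0.001,"ax": 0,"ay": 0,"az": 0},{"claw": 1,"tx": 0,"ty": 0,"tz": 0,"ax": 0,"ay": 0,"az": 0},{"claw": 0.92,"tx": 0,"ty": 0,"tz": 0,"ax": 0,"ay": 0,"az": 0},{"claw": 0.85,"tx": 0,"ty": 0,"tz": 0,"ax": 0,"ay": 0,"az": 0},{"claw": 0.75,"tx": 0,"ty": 0,"tz": 0,"ax": 0,"ay": 0,"az": 0},{"claw": 0.65,"tx": 0,"ty": 0,"tz": 0,"ax": 0,"ay": 0,"az": 0},{"claw": 0.65,"tx": 0,"ty": 0,"tz": 0,"ax": 0,"ay": 0,"az": 0},{"claw": 0.65,"tx": 0,"ty": 0,"tz": 0,"ax": 0,"ay": 0,"az": 0},{"claw": 0.65,"tx": 0,"ty": 0,"tz": -0.01,"ax": 0,"ay": 0,"az": 0},{"claw": 0.65,"tx": 0,"ty": 0,"tz": -0.02,"ax": 0,"ay": 0,"az": 0}]}}

```text
clock: 26.52
tcp_pos: [0.5137, 0.2961, 0.2143]
orientation: [3.115, 0.389, -0.006]
contact_force: [0.3, 0.3, 0.9]
grip_width: 0.0296
gripper_force: 0.0
```

Call:
{"op": "arm_command", "data": {"plan": [{"claw": 0.65,"tx": 0,"ty": 0,"tz": -0.04,"ax": 0,"ay": 0,"az": 0},{"claw": 0.65,"tx": 0,"ty": 0,"tz": -0.04,"ax": 0,"ay": 0,"az": 0},{"claw": 0.65,"tx": 0,"ty": 0,"tz": -0.04,"ax": 0,"ay": 0,"az": 0},{"claw": 0.65,"tx": 0,"ty": 0,"tz": -0.04,"ax": 0,"ay": 0,"az": 0},{"claw": 1,"tx": 0,"ty": 0,"tz": -0.04,"ax": 0,"ay": 0,"az": 0},{"claw": 1,"tx": 0,"ty": 0,"tz": -0.01,"ax": 0,"ay": 0,"az": 0},{"claw": 1,"tx": 0,"ty": 0,"tz": 0,"ax": 0,"ay": 0,"az": 0},{"claw": 1,"tx": 0,"ty": 0,"tz": 0,"ax": 0,"ay": 0,"az": 0},{"claw": 1,"tx": 0,"ty": 0,"tz": 0,"ax": 0,"ay": 0,"az": 0},{"claw": 1,"tx": 0,"ty": 0,"tz": 0,"ax": 0,"ay": 0,"az": 0}]}}

```text
clock: 27.35
tcp_pos: [0.5142, 0.2963, 0.4238]
orientation: [3.116, 0.388, -0.005]
contact_force: [-0.2, -0.3, -0.1]
grip_width: -0.0001
gripper_force: 0.0
```

Run:
```python
from h import *
stat(); go([.74,.033,.27],14.2); go([.74,.033,.27],-35)
for n in("top","side"):
    shot(n,n+"11"); im=cv2.imread(f"pics/{n}11.png"); hsv=cv2.cvtColor(im,cv2.COLOR_BGR2HSV); m=cv2.inRange(hsv,(0,120,90),(8,255,255))|cv2.inRange(hsv,(172,120,90),(180,255,255))
    print([find(t,n,k=3) for t in("column_mid","spare_mid","cover_lip")])
    k,l,s,c=cv2.connectedComponentsWithStats(m)
    for i in range(1,k):
        q=ray(n,*c[i],.032)
        if np.hypot(*(q[:2]-[.52,.3]))<.13: print(n,s[i][4],c[i].round(1),q.round(4))
```

```text
t 27.35 grasp [0.5138 0.296  0.2688] zaxis [-0.003 -0.002 -1.   ] xaxis [ 0.969  0.245 -0.003] F [-0.2 -0.3 -0.1] M [ 0.02 -0.01  0.05] w -0.0001 gf 0.0 j [-0.42  0.34 -0.27  1.72  0.1   1.1  -2.04]
turn [0.07 0.19 0.01] rows 1.0 shift mm [154.3 310.6  -1.2] rows 9.0
turn [ 0.14  0.15 49.21] rows 7.0 shift mm [336.   86.2  -1.2] rows 9.0
[[([0.5224, 0.2995, 0.0331], 0.69), ([0.655, 0.0242, 0.0839], 0.26)], [([0.5118, 0.3513, 0.0331], 0.56)], []]
top 6 [196.5 229.7] [0.6032 0.3192 0.032 ]
top 33 [200.2 247. ] [0.5526 0.3066 0.032 ]
top 8 [209.1 286.1] [0.4398 0.2775 0.032 ]
[[([0.521, 0.2965, 0.0312], 0.73), ([0.5437, 0.0028, 0.0829], 0.46)], [([0.5071, 0.3498, 0.0297], 0.7), ([0.516, 0.2943, 0.0301], 0.52)], [([0.5085, 0.3494, 0.0317], 0.63), ([0.6935, 0.0348, 0.1818], 0.56), ([0.6457, 0.0203, 0.0824], 0.37)]]
side 6 [332.2 175. ] [0.6018 0.3181 0.032 ]
side 29 [317.3 179. ] [0.5495 0.3036 0.032 ]
side 8 [284.1 187.1] [0.4353 0.276  0.032 ]
```

The column lies in the free groove with its centre at about (0.520, 0.298, 0.031). Now I shut the cover by bringing closed fingers behind it.

Run:
```python
from h import *
d=np.array([np.cos(np.radians(10.17)),np.sin(np.radians(10.17))]); H=np.array([.651,.0236])
go([*(H+.095*d),.27],10.17); go([*(H+.095*d),.179],10.17)
```

```text
turn [0.01 0.02 4.04] rows 1.0 shift mm [181.  292.8   0.4] rows 9.0
turn [0.01 0.02 4.04] rows 1.0 shift mm [181.  292.8  91.4] rows 9.0
```

Call:
{"op": "arm_command", "data": {"plan": [{"claw": 1,"tx": 0,"ty": 0,"tz": 0,"ax": 0,"ay": 0,"az": 4.04},{"claw": 1,"tx": 0.0201,"ty": 0.0325,"tz": 0,"ax": 0,"ay": 0,"az": 0},{"claw": 1,"tx": 0.0201,"ty": 0.0325,"tz": 0,"ax": 0,"ay": 0,"az": 0},{"claw": 1,"tx": 0.0201,"ty": 0.0325,"tz": 0,"ax": 0,"ay": 0,"az": 0},{"claw": 1,"tx": 0.0201,"ty": 0.0325,"tz": 0,"ax": 0,"ay": 0,"az": 0},{"claw": 1,"tx": 0.0201,"ty": 0.0325,"tz": 0,"ax": 0,"ay": 0,"az": 0},{"claw": 1,"tx": 0.0201,"ty": 0.0325,"tz": 0,"ax": 0,"ay": 0,"az": 0},{"claw": 1,"tx": 0.0201,"ty": 0.0325,"tz": 0,"ax": 0,"ay": 0,"az": 0},{"claw": 1,"tx": 0.0201,"ty": 0.0325,"tz": 0,"ax": 0,"ay": 0,"az": 0},{"claw": 1,"tx": 0.0201,"ty": 0.0325,"tz": 0,"ax": 0,"ay": 0,"az": 0}]}}

```text
clock: 28.58
tcp_pos: [0.7453, 0.0391, 0.4257]
orientation: [3.129, 0.278, 0.0]
contact_force: [0.8, 0.2, 0.3]
grip_width: -0.0005
gripper_force: 0.0
```

Call:
{"op": "arm_command", "data": {"plan": [{"claw": 1,"tx": 0,"ty": 0,"tz": 0,"ax": 0,"ay": 0,"az": 0},{"claw": 1,"tx": 0,"ty": 0,"tz": 0,"ax": 0,"ay": 0,"az": 0},{"claw": 1,"tx": 0,"ty": 0,"tz": 0.02,"ax": 0,"ay": 0,"az": 0},{"claw": 1,"tx": 0,"ty": 0,"tz": 0.02,"ax": 0,"ay": 0,"az": 0},{"claw": 1,"tx": 0,"ty": 0,"tz": 0.02,"ax": 0,"ay": 0,"az": 0},{"claw": 1,"tx": 0,"ty": 0,"tz": 0.02,"ax": 0,"ay": 0,"az": 0},{"claw": 1,"tx": 0,"ty": 0,"tz": 0.011,"ax": 0,"ay": 0,"az": 0},{"claw": 1,"tx": 0,"ty": 0,"tz": 0,"ax": 0,"ay": 0,"az": 0},{"claw": 1,"tx": 0,"ty": 0,"tz": 0,"ax": 0,"ay": 0,"az": 0},{"claw": 1,"tx": 0,"ty": 0,"tz": 0,"ax": 0,"ay": 0,"az": 0}]}}

```text
clock: 29.42
tcp_pos: [0.7447, 0.0413, 0.3364]
orientation: [-3.129, -0.279, -0.004]
contact_force: [0.7, 0.1, -0.1]
grip_width: -0.0002
gripper_force: 0.0
```

Run:
```python
from h import *
stat()
d=np.array([np.cos(np.radians(10.17)),np.sin(np.radians(10.17))]); H=np.array([.651,.0236])
go([*(H+.024*d),.179],10.17)
shot("side","side12"); print(find("cover_lip","side"))
```

```text
t 29.42 grasp [0.745  0.0414 0.1814] zaxis [ 0.002  0.001 -1.   ] xaxis [0.984 0.177 0.002] F [ 0.7  0.1 -0.1] M [-0.02  0.04 -0.01] w -0.0002 gf 0.0 j [-0.06  0.66 -0.13  1.41  0.09  1.08 -1.6 ]
turn [-0.01 -0.13  0.03] rows 1.0 shift mm [-71.3   0.9   2.4] rows 2.0
[([0.6921, 0.0328, 0.1849], 0.98), ([0.5093, -0.3425, 0.0383], 0.2)]
```

Call:
{"op": "arm_command", "data": {"plan": [{"claw": 1,"tx": -0.0071,"ty": 0,"tz": 0.001,"ax": 0,"ay": 0,"az": 0},{"claw": 1,"tx": -0.0071,"ty": 0,"tz": 0.001,"ax": 0,"ay": 0,"az": 0},{"claw": 1,"tx": -0.0071,"ty": 0,"tz": 0,"ax": 0,"ay": 0,"az": 0},{"claw": 1,"tx": -0.0071,"ty": 0,"tz": 0,"ax": 0,"ay": 0,"az": 0},{"claw": 1,"tx": -0.0071,"ty": 0,"tz": 0,"ax": 0,"ay": 0,"az": 0},{"claw": 1,"tx": -0.0071,"ty": 0,"tz": 0,"ax": 0,"ay": 0,"az": 0},{"claw": 1,"tx": -0.0071,"ty": 0,"tz": 0,"ax": 0,"ay": 0,"az": 0},{"claw": 1,"tx": -0.0071,"ty": 0,"tz": 0,"ax": 0,"ay": 0,"az": 0},{"claw": 1,"tx": -0.0071,"ty": 0,"tz": 0,"ax": 0,"ay": 0,"az": 0},{"claw": 1,"tx": -0.0071,"ty": 0,"tz": 0,"ax": 0,"ay": 0,"az": 0}]}}

```text
clock: 30.35
tcp_pos: [0.6737, 0.028, 0.3328]
orientation: [3.129, 0.278, 0.0]
contact_force: [3.2, 1.0, 3.0]
grip_width: 0.0002
gripper_force: 2.0
```

Call:
{"op": "arm_command", "data": {"plan": [{"claw": 1,"tx": -0.007,"ty": 0,"tz": 0,"ax": 0,"ay": 0,"az": 0},{"claw": 1,"tx": -0.007,"ty": 0,"tz": 0,"ax": 0,"ay": 0,"az": 0},{"claw": 1,"tx": -0.007,"ty": 0,"tz": 0,"ax": 0,"ay": 0,"az": 0},{"claw": 1,"tx": -0.007,"ty": 0,"tz": 0,"ax": 0,"ay": 0,"az": 0},{"claw": 1,"tx": -0.007,"ty": 0,"tz": 0.0015,"ax": 0,"ay": 0,"az": 0},{"claw": 1,"tx": -0.007,"ty": 0,"tz": 0.0025,"ax": 0,"ay": 0,"az": 0},{"claw": 1,"tx": -0.007,"ty": 0,"tz": 0.0035,"ax": 0,"ay": 0,"az": 0},{"claw": 1,"tx": -0.007,"ty": 0,"tz": 0.0041,"ax": 0,"ay": 0,"az": 0},{"claw": 1,"tx": 0,"ty": 0,"tz": 0,"ax": 0,"ay": 0,"az": 0},{"claw": 1,"tx": 0,"ty": 0,"tz": 0,"ax": 0,"ay": 0,"az": 0}]}}

```text
clock: 31.18
tcp_pos: [0.6182, 0.018, 0.3202]
orientation: [3.129, 0.278, -0.005]
contact_force: [0.5, 0.2, 0.2]
grip_width: -0.0002
gripper_force: 0.0
```

Run:
```python
from h import *
stat()
for n in("top","side"): shot(n,n+"13"); print(find("cover_lip",n))
b=cv2.imread("pics/side13.png")[150:290,260:410]
cv2.imwrite("pics/c13.png",cv2.resize(b,None,fx=4,fy=4,interpolation=2))
```

```text
t 31.18 grasp [0.6177 0.0179 0.1652] zaxis [-0.003 -0.001 -1.   ] xaxis [ 0.984  0.176 -0.003] F [0.5 0.2 0.2] M [ 0.   -0.02 -0.01] w -0.0002 gf 0.0 j [-0.02  0.48 -0.15  1.76  0.09  0.91 -1.6 ]
[([0.7128, -0.3178, 0.0031], 0.62)]
[([0.57, 0.0093, 0.1598], 0.57)]
```

View pics/c13.png

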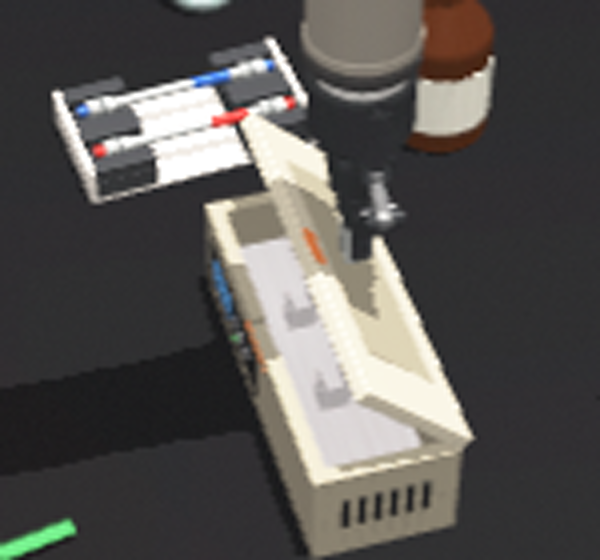

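The cover is about half shut, with the orange mark at crop (313,245), and both columns lie in the tray. I keep pushing it down.

Call:
{"op": "arm_command", "data": {"plan": [{"claw": 1,"tx": -0.0045,"ty": 0,"tz": 0.0035,"ax": 0,"ay": 0,"az": 0},{"claw": 1,"tx": -0.0045,"ty": 0,"tz": 0.004,"ax": 0,"ay": 0,"az": 0},{"claw": 1,"tx": -0.004,"ty": 0,"tz": 0.0045,"ax": 0,"ay": 0,"az": 0},{"claw": 1,"tx": -0.004,"ty": 0,"tz": 0.0045,"ax": 0,"ay": 0,"az": 0},{"claw": 1,"tx": -0.004,"ty": 0,"tz": 0.005,"ax": 0,"ay": 0,"az": 0},{"claw": 1,"tx": -0.003,"ty": 0,"tz": 0.005,"ax": 0,"ay": 0,"az": 0},{"claw": 1,"tx": -0.003,"ty": 0,"tz": 0.005,"ax": 0,"ay": 0,"az": 0},{"claw": 1,"tx": -0.003,"ty": 0,"tz": 0.005,"ax": 0,"ay": 0,"az": 0},{"claw": 1,"tx": -0.003,"ty": 0,"tz": 0.005,"ax": 0,"ay": 0,"az": 0},{"claw": 1,"tx": -0.003,"ty": 0,"tz": 0.003,"ax": 0,"ay": 0,"az": 0}]}}

```text
clock: 32.22
tcp_pos: [0.5833, 0.0118, 0.2757]
orientation: [3.129, 0.278, -0.002]
contact_force: [0.4, 0.2, 1.7]
grip_width: -0.0001
gripper_force: 0.7
```

Run:
```python
from h import *
stat()
for n in("top","side"): shot(n,n+"14"); print(find("cover_lip",n))
```

```text
t 32.22 grasp [0.5831 0.0117 0.1207] zaxis [-0.001 -0.    -1.   ] xaxis [ 0.984  0.177 -0.001] F [0.4 0.2 1.7] M [ 0.02 -0.18  0.02] w -0.0001 gf 0.7 j [-0.01  0.49 -0.15  1.88  0.1   0.78 -1.61]
[]
[([0.539, 0.0048, 0.0876], 0.91), ([0.7323, 0.3146, 0.0008], 0.57), ([0.4903, -0.2861, 0.0288], 0.41)]
```

Call:
{"op": "arm_command", "data": {"plan": [{"claw": 1,"tx": 0,"ty": 0,"tz": 0.001,"ax": 0,"ay": 0,"az": 0},{"claw": 1,"tx": 0,"ty": 0,"tz": 0.001,"ax": 0,"ay": 0,"az": 0},{"claw": 1,"tx": 0,"ty": 0,"tz": 0.001,"ax": 0,"ay": 0,"az": 0},{"claw": 1,"tx": 0,"ty": 0,"tz": 0.001,"ax": 0,"ay": 0,"az": 0},{"claw": 1,"tx": 0,"ty": 0,"tz": 0.001,"ax": 0,"ay": 0,"az": 0},{"claw": 1,"tx": 0,"ty": 0,"tz": 0,"ax": 0,"ay": 0,"az": 0},{"claw": 1,"tx": 0,"ty": 0,"tz": 0,"ax": 0,"ay": 0,"az": 0},{"claw": 1,"tx": 0,"ty": 0,"tz": 0,"ax": 0,"ay": 0,"az": 0},{"claw": 1,"tx": 0,"ty": 0,"tz": 0,"ax": 0,"ay": 0,"az": 0},{"claw": 1,"tx": 0,"ty": 0,"tz": 0,"ax": 0,"ay": 0,"az": 0}]}}

```text
clock: 33.25
tcp_pos: [0.5837, 0.0119, 0.2725]
orientation: [3.129, 0.278, -0.001]
contact_force: [-4.3, -0.0, 9.7]
grip_width: -0.0001
gripper_force: 4.8
```

Call:
{"op": "arm_command", "data": {"plan": [{"claw": 1,"tx": 0,"ty": 0,"tz": 0.001,"ax": 0,"ay": 0,"az": 0},{"claw": 1,"tx": 0,"ty": 0,"tz": 0.001,"ax": 0,"ay": 0,"az": 0},{"claw": 1,"tx": 0,"ty": 0,"tz": 0.001,"ax": 0,"ay": 0,"az": 0},{"claw": 1,"tx": 0,"ty": 0,"tz": 0,"ax": 0,"ay": 0,"az": 0},{"claw": 1,"tx": 0,"ty": 0,"tz": 0,"ax": 0,"ay": 0,"az": 0},{"claw": 1,"tx": 0,"ty": 0,"tz": 0,"ax": 0,"ay": 0,"az": 0},{"claw": 1,"tx": 0,"ty": 0,"tz": 0,"ax": 0,"ay": 0,"az": 0},{"claw": 1,"tx": 0,"ty": 0,"tz": 0,"ax": 0,"ay": 0,"az": 0},{"claw": 1,"tx": 0,"ty": 0,"tz": 0,"ax": 0,"ay": 0,"az": 0},{"claw": 1,"tx": 0,"ty": 0,"tz": 0,"ax": 0,"ay": 0,"az": 0}]}}

```text
clock: 34.08
tcp_pos: [0.5837, 0.0119, 0.2723]
orientation: [3.129, 0.278, 0.0]
contact_force: [-13.5, -1.0, 33.8]
grip_width: -0.0001
gripper_force: 16.8
```

Contact is hard (34 N with no further travel), so the cover is shut. I retract and check.

Call:
{"op": "arm_command", "data": {"plan": [{"claw": 1,"tx": 0,"ty": 0,"tz": -0.005,"ax": 0,"ay": 0,"az": 0},{"claw": 1,"tx": 0,"ty": 0,"tz": -0.02,"ax": 0,"ay": 0,"az": 0},{"claw": 1,"tx": 0,"ty": 0,"tz": -0.035,"ax": 0,"ay": 0,"az": 0},{"claw": 1,"tx": 0,"ty": 0,"tz": -0.04,"ax": 0,"ay": 0,"az": 0},{"claw": 1,"tx": -0.02,"ty": 0.03,"tz": -0.015,"ax": 0,"ay": 0,"az": 0},{"claw": 1,"tx": -0.02,"ty": 0.035,"tz": 0,"ax": 0,"ay": 0,"az": 0},{"claw": 1,"tx": -0.02,"ty": 0.035,"tz": 0,"ax": 0,"ay": 0,"az": 0},{"claw": 1,"tx": -0.02,"ty": 0.035,"tz": 0,"ax": 0,"ay": 0,"az": 0},{"claw": 1,"tx": 0,"ty": 0,"tz": 0,"ax": 0,"ay": 0,"az": 0},{"claw": 1,"tx": 0,"ty": 0,"tz": 0,"ax": 0,"ay": 0,"az": 0}]}}

```text
clock: 34.92
tcp_pos: [0.528, -0.1381, 0.3837]
orientation: [3.129, 0.269, 0.0]
contact_force: [0.8, 1.5, -0.1]
grip_width: 0.0003
gripper_force: 0.0
```

Run:
```python
from h import *
stat()
for n in("top","side"): shot(n,n+"15"); print([find(t,n) for t in("cover_lip","column_mid","blade_handle","blade_tip","spare_mid")])
# compare cover outline with start
for f in("side0","side15"):
    hsv=cv2.cvtColor(cv2.imread(f"pics/{f}.png"),cv2.COLOR_BGR2HSV); m=cv2.inRange(hsv,(5,120,120),(20,255,255))[215:250,315:330]; ys,xs=np.nonzero(m); print(f,len(xs),xs.mean()+315,ys.mean()+215)
d=cv2.absdiff(cv2.imread("pics/side0.png"),cv2.imread("pics/side15.png"))[190:290,305:380].max(2); print("diff px in heater area",(d>40).sum())
```

```text
t 34.92 grasp [ 0.528  -0.1382  0.2287] zaxis [ 0.    -0.001 -1.   ] xaxis [ 0.985  0.171 -0.   ] F [ 0.8  1.5 -0.1] M [ 0.02 -0.02  0.  ] w 0.0003 gf 0.0 j [ 0.23  0.29 -0.1   1.88  0.04  0.97 -1.29]
[[([0.545, 0.0034, 0.0853], 0.81), ([0.5437, 0.518, -0.002], 0.59)], [([0.5219, 0.3017, 0.0325], 0.55), ([0.52, 0.3005, 0.0323], 0.31)], [([0.4568, -0.6335, 0.0118], 0.85), ([0.8137, -0.0662, 0.0111], 0.8), ([0.3079, -0.4257, 0.0071], 0.64)], [([0.8025, -0.1702, 0.0079], 0.87), ([0.6077, -0.3335, 0.0394], 0.71), ([0.3117, -0.5206, 0.0106], 0.51)], []]
[[([0.5376, 0.006, 0.0841], 0.67), ([0.5187, 0.2973, 0.0245], 0.28)], [([0.5216, 0.2959, 0.0288], 0.58)], [([0.3012, -0.1366, 0.0126], 0.7), ([0.4537, -0.6432, 0.0111], 0.58), ([0.3058, -0.4244, 0.0095], 0.56)], [([0.6092, -0.3412, 0.041], 0.92), ([0.3975, -0.0981, 0.0091], 0.92), ([0.8003, -0.1732, 0.0051], 0.73)], [([0.5065, 0.3496, 0.0288], 0.57), ([0.6492, 0.0207, 0.0844], 0.45)]]
side0 27 325.18518518518516 230.7037037037037
side15 0 nan nan
diff px in heater area 935<stdin>:6: RuntimeWarning: Mean of empty slice.
  ret = ret.dtype.type(ret / rcount)
```

Call:
{"op": "arm_command", "data": {"plan": [{"claw": 1,"tx": -0.01,"ty": 0.04,"tz": 0,"ax": 0,"ay": 0,"az": 0},{"claw": 1,"tx": -0.01,"ty": 0.04,"tz": 0,"ax": 0,"ay": 0,"az": 0},{"claw": 1,"tx": -0.01,"ty": 0.04,"tz": 0,"ax": 0,"ay": 0,"az": 0},{"claw": 1,"tx": -0.01,"ty": 0.04,"tz": 0,"ax": 0,"ay": 0,"az": 0},{"claw": 1,"tx": -0.01,"ty": 0.04,"tz": 0,"ax": 0,"ay": 0,"az": 0},{"claw": 1,"tx": -0.01,"ty": 0.04,"tz": 0,"ax": 0,"ay": 0,"az": 0},{"claw": 1,"tx": -0.01,"ty": 0.04,"tz": 0,"ax": 0,"ay": 0,"az": 0},{"claw": 1,"tx": -0.01,"ty": 0.04,"tz": 0,"ax": 0,"ay": 0,"az": 0},{"claw": 1,"tx": -0.01,"ty": 0.04,"tz": 0,"ax": 0,"ay": 0,"az": 0},{"claw": 1,"tx": 0,"ty": 0,"tz": 0,"ax": 0,"ay": 0,"az": 0}]}}

```text
clock: 36.35
tcp_pos: [0.4993, -0.5144, 0.383]
orientation: [3.125, 0.262, -0.005]
contact_force: [-1.0, -0.9, -0.3]
grip_width: -0.0
gripper_force: 0.0
```

Run:
```python
from h import *
stat(); 
for n in("top","side"): shot(n,n+"16")
for n,b,h in(("side",(215,250,310,335),(190,290,305,380)),("top",(238,258,290,320),(195,265,240,360))):
  for k in("0","16"):
    hsv=cv2.cvtColor(cv2.imread(f"pics/{n}{k}.png"),cv2.COLOR_BGR2HSV); m=cv2.inRange(hsv,(5,100,120),(20,255,255))[b[0]:b[1],b[2]:b[3]]; ys,xs=np.nonzero(m); print(n,k,len(xs),xs.mean()+b[2],ys.mean()+b[0])
  d=cv2.absdiff(cv2.imread(f"pics/{n}0.png"),cv2.imread(f"pics/{n}16.png")).max(2)>40; print("diff heater px",d[h[0]:h[1],h[2]:h[3]].sum())
  print([find(t,n,k=5) for t in("blade_handle","blade_tip","column_mid","wrench")])
```

```text
t 36.35 grasp [ 0.4989 -0.5154  0.228 ] zaxis [-0.003 -0.006 -1.   ] xaxis [ 0.986  0.166 -0.004] F [-1.  -0.9 -0.3] M [-0.08  0.12 -0.  ] w -0.0 gf 0.0 j [ 0.69  0.56  0.04  1.47 -0.01  1.11 -0.68]
side 0 42 324.42857142857144 230.76190476190476
side 16 33 324.8181818181818 230.5151515151515
diff heater px 2143
[[([0.2993, -0.1352, 0.0129], 0.83), ([0.3051, -0.4273, 0.0098], 0.82), ([0.4528, -0.6424, 0.0094], 0.76), ([0.8117, -0.0702, 0.0092], 0.71)], [([0.4001, -0.1002, 0.0117], 0.86), ([0.3086, -0.5279, 0.0103], 0.77), ([0.7971, -0.1717, 0.0093], 0.65), ([0.606, -0.337, 0.0396], 0.44)], [([0.5173, 0.2968, 0.0306], 0.73)], [([0.5193, 0.2953, 0.0267], 0.55), ([0.5092, 0.3476, 0.0292], 0.3)]]
top 0 46 302.80434782608694 247.23913043478262
top 16 46 302.80434782608694 247.23913043478262
diff heater px 0
[[([0.8144, -0.0656, 0.008], 0.88), ([0.3052, -0.1302, 0.0079], 0.79), ([0.5137, -0.3348, 0.0372], 0.73), ([0.3075, -0.426, 0.0106], 0.65)], [([0.3085, -0.5206, 0.0073], 0.74), ([0.8001, -0.1706, 0.0073], 0.73), ([0.6083, -0.3359, 0.0376], 0.66)], [([0.5199, 0.3014, 0.0339], 0.81)], [([0.4938, -0.2802, 0.0262], 0.55), ([0.6079, -0.3373, 0.0372], 0.51)]]
```

In the top picture the heater is pixel-for-pixel as it was at the start, so the cover is shut. The column and blade are in place, so I hand in.

```bash
python3 -c "
from bench import r
print(r.hand_in())"
```

```text
the job is handed in; nothing more can be done
None
```

I handed the job in at about 36 s, and no verdict was returned. By my last measurements the red-capped column lies in the free groove, the cover is shut, and the blade is back across both rails.

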